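# Charge the vibrating lap with amber blanks and start it

## Task

Get the vibrating lap ready and start it: lift the dressing weight out of the pan and set it squarely on its wooden stand, lay every flat-bottomed amber blank from the sorting mat flat on the lap plate, none on top of another (the rough lump stays out), and set the speed dial to 6. Only when all that is done, take the key from its wooden block, push it fully home in the key switch, turn it clockwise to run and leave it there. Leave the other things on the bench where they are.

Things in the scene. Friction and masses are not known exactly. Their poses are not given: they have to be found in the camera images.
- lap_plate (a point): Centre of the flat dark steel lap plate, on its upper surface, 98 mm above the bench. The plate is the floor of a round shallow aluminium pan on a round grey-green machine base (the vibrating lap): inner radius of the pan 113 mm, outer 120 mm; its wall rises 32 mm above the plate. z up. Fixed.
- dresser: Dressing weight, at first standing on the lap plate: steel disc 60 mm in diameter and 22 mm high with an upright round dark steel knob on top, 26 mm in diameter, from 22 to 56 mm above its underside. About 0.5 kg. Origin: centre of its underside, z up along the knob.
- stand: Stand of the dressing weight: flat square dark-wood board 100 x 100 x 12 mm lying on the bench to the left beyond the lap. Origin: centre of its underside; its top is 12 mm above. Fixed.
- blank1: Amber cabochon blank: round disc 32 mm in diameter with a flat underside, upright side 8 mm high and a low domed top, 13.5 mm high in all, 12 g. It lies flat side down on the sorting mat at first. Origin: centre of its flat underside, z up through the dome. From 3 to 5 blanks are present, the others are absent.
- blank2: Amber cabochon blank: round disc 32 mm in diameter with a flat underside, upright side 8 mm high and a low domed top, 13.5 mm high in all, 12 g. It lies flat side down on the sorting mat at first. Origin: centre of its flat underside, z up through the dome. From 3 to 5 blanks are present, the others are absent.
- blank3: Amber cabochon blank: round disc 32 mm in diameter with a flat underside, upright side 8 mm high and a low domed top, 13.5 mm high in all, 12 g. It lies flat side down on the sorting mat at first. Origin: centre of its flat underside, z up through the dome. From 3 to 5 blanks are present, the others are absent.
- blank4: Amber cabochon blank: round disc 32 mm in diameter with a flat underside, upright side 8 mm high and a low domed top, 13.5 mm high in all, 12 g. It lies flat side down on the sorting mat at first. Origin: centre of its flat underside, z up through the dome. From 3 to 5 blanks are present, the others are absent.
- blank5: Amber cabochon blank: round disc 32 mm in diameter with a flat underside, upright side 8 mm high and a low domed top, 13.5 mm high in all, 12 g. It lies flat side down on the sorting mat at first. Origin: centre of its flat underside, z up through the dome. From 3 to 5 blanks are present, the others are absent.
- lump: Rough amber lump, unsawn and knobbly with a brown crust, about 40 x 35 x 35 mm, lying on the sorting mat among the blanks. Not part of the job. Origin: centre of its underside.
- mat: Sorting mat, black rubber, 200 (its x) x 140 (its y) x 2 mm, on the bench to the left. Origin: centre of its underside. Fixed.
- dial (a joint): Angle of the speed dial in rad: 0 at mark 0, growing clockwise seen from above, 0.5236 (30 degrees) for each mark, up to 5.236 at mark 10; mark 6 is 3.1416. It turns with slight friction (0.03 N m) and stays where it is left.
- dial_grip (a point): Grip point of the speed dial, on its vertical axis, 31 mm above the top of the control box. The dial is a black skirt 44 mm in diameter, 10 mm high, with a bar across it 40 mm long and 10 mm thick, from 8 to 34 mm above the box. x runs along the bar towards its end with the white pointer line and turns with the dial; z up.
- controls: Grey control box, 150 (x) x 200 (y) x 80 mm high, right of the lap; speed dial on its left, key switch on its right. Fixed. Origin: centre of its underside; x points away from the robot. Round the dial are 11 black ticks without figures, 0 to 10, 30 degrees apart, growing clockwise; 0, 5, 10 are longer. 5 points along x; 0 lies near left, 10 near right.
- switch (a joint): Angle of the key switch in rad: 0 is off (slot at the tick straight away from the robot), growing clockwise seen from above to the stop at 1.047 (60 degrees, second tick), which is run. It can be turned only by the key in it; friction 0.04 N m, stays where it is left.
- switch_face (a point): Centre of the face of the key switch on the control box, right of the dial (95 mm away): round brass cylinder 29 mm in diameter, its face 86 mm above the bench and 6 mm above the box, with a slot 13.2 mm long, 5.2 mm wide and 25 mm deep. The point's x axis runs along the slot and turns with it; z is up.
- key: Switch key, standing blade down in a slot of a wooden block (55 x 55 x 40 mm) at the near right, shoulder on the block. Brass blade 12 mm wide (x), 4 thick (y), 22 long, tip tapered; above it a flat steel bow 28 wide (x), 8 thick (y), 34 mm high. Origin: centre of the shoulder between them; z up. Fits the switch either way round; fully home its shoulder rests on the switch face. 50 g.
- brush: Bench brush with wooden handle, 180 mm long, 20 mm high, lying between robot and lap. Bystander. Origin: centre of its underside.
- jar: Closed jar, 60 mm in diameter, 75 mm high, far right beyond the control box. Bystander. Origin: centre of its underside.
- bowl: Small bowl, 100 mm in diameter, 45 mm high, beyond the lap. Bystander. Origin: centre of its underside.
- cup: Plastic cup, 68 mm in diameter, 80 mm high, at the far left. Bystander. Origin: centre of its underside.
- file: Small hand file, 130 mm long, 12 mm high, lying on the bench right of the lap. Bystander. Origin: near its middle, on its underside.

How it is judged:
By the outcome, as a careful person would: the job done as asked, in the order asked, and still so for the second after the job is handed in, with the robot touching nothing.
Of blank1, blank2, blank3, blank4, blank5 only 3 to 5 are there at a start; the rules pass over those that are not, and their reading is None.
At some moment in a run one of blank1, blank2, blank3, blank4, blank5 may be knocked a few centimetres aside while the robot is not near it.
It also fails if it takes over 210 s, if anything falls off the work surface, if the arm or the gripper's body presses on something with over 40 N, if the wrist force passes 120 N, or if a joint passes its speed limit or range.

## Robot

A 6-joint arm with a two-finger parallel gripper is mounted at the origin on the work surface. World frame = base frame: x ahead of the robot, y to its left, z up, the work surface at z = 0. Lengths are in m, angles in rad, forces in N, time in s.
With the tool pointing down it reaches from about 0.375 to 0.9 m from the base axis. Payload 3.1 kg.
Tool frame: the origin (TCP) lies between the finger pads; the fingertips stand 19 mm ahead of it and the grasp point (between the pads) is the TCP; z points along the fingers, y is the line along which they close (so a half turn about z gives the same grasp; the last joint's range is limited). The gripper opens to 87 mm and grips with 3 to 60 N. Pads are 19 mm wide; open, the fingers measure 117 mm over their backs; the gripper's body (75 mm by 190 mm) begins 51 mm behind the grasp point.
Start: joints at [-1.458, 0.527, 1.433, -0, 1.181, -0.178], TCP at [0.179, -0.599, 0.242] pointing down, gripper open.
Joint ranges: [-3.08, 3.08], [-0.75, 2.2], [0.22, 2.44], [-1.43, 4.57], [0, 2.65], [-2.85, 2.85]. Speed limits (rad/s): [2.79, 2.79, 3.14, 3.14, 3.14, 3.14].

## Interface

Orientations are given as a unit quaternion [x, y, z, w].
In Python, from rig import telemetry, viewer, hand_in gives the robot as it stands. The module is installed in compiled form; this text tells all that it offers.
- The arm moves only by the shell command python3 -m creep 'ROWS' [FORCE]. ROWS is JSON, a list of rows, each an object with "translation": the shift along the tool's x, y, z in mm, a list of three; "roll": the turn about the tool's z in degrees; "gripper": the finger opening in mm, from 0 to 87. In form: [{"translation": [tx, ty, tz], "roll": roll, "gripper": gripper}, ...]. A call has 1 to 5 rows; each row is the pose to reach, as a shift and turn from the pose commanded when the call began, along the tool's axes at that moment; what a row does not reach only later rows make up. A row lasts 1/12 s, in which the tool goes at most 41.7 mm and 7.16 degrees, less where a joint would pass 70% of its speed; a pose out of reach is approached as far as the arm can. A call with a gripper value outside its range is refused whole. The fingers move at their own pace and stop on an object; FORCE is the grip in N (left out, the last holds). Time passes only in rows, so rows that repeat a pose let the fingers close. It gives the time, the measured TCP pose, the force, the opening and the grip force at its end, in the units of the state.
- telemetry.get_obs(): the state, without advancing time (a new reading comes with each control period).
- viewer.camera(name): name is "scene" or "top" or "wrist"; returns the picture (420x560x3 uint8, blue, green, red); there is no depth.
- viewer.camera_info(name): a dict with "intrinsics" (3x3 intrinsics, pixels), "rvec" (rotation vector, rad) and "tvec" (3), from world to camera coordinates, as OpenCV has them; the wrist camera has in their place "hand_eye" (4x4, takes a point from camera to tool coordinates, whose origin is the TCP and whose axes are the flange's). Camera axes: x right, y down, z forward; pixel columns grow to the right and rows downward; lengths in m; the calibration is good to about 2 mm. The wrist camera is an equidistant fisheye: a pixel r from the principal point sees the ray r / f radians off the axis. A picture is of the moment at which its call begins: read the wrist's pose just before it. camera_info takes no time and is no camera call.
- hand_in(): hands the job in; it is judged then, once.
Trained networks look in the newest picture that a camera, given by its name, has taken for a name from the list of things; names that differ only in an ending like _2 or _b are one class to them, and where a whole thing is asked for, a point or a joint stands for the part that bears it (a point fixed in the world has none). Each returns a list of dicts, best first, with "p" (0 to 1); they miss things now and then, are a little off and sometimes report something else, mostly with a low value. They report only what shows in the picture. A call takes as long as a camera call.
- viewer.recognise(camera, thing): "bbox" ([left, top, width, height] in pixels, round what is visible of it).
The state is a dict: "time": time; "q": joint angles; "joint_velocities": joint speeds; "joint_torque": joint torques, N m; "position": TCP position; "tool_rot": TCP orientation; "ft_force": force on the tool from outside, world axes, zero at the start; "moment": the same for the moment, N m; "grip_width": finger opening in m; "grip_force": force on a finger pad.
Only numpy, scipy, OpenCV 4.12 (cv2) and the standard library are available. Lean on these libraries where they do the work, as an engineer would, in place of code of your own. Each camera call takes 0.05 s, during which the arm holds its last target. There are 200 camera calls.

## Working session

There is one attempt and no reset: what is moved stays moved. The work goes in short steps, Python scripts to look and compute and a shell command to move; the robot and the scene stay as the last step left them, time stands still between calls to the robot, and variables do not carry over. Pictures are saved under pics/ and viewed, at most 14 in all, crops included, and the job is handed in when it is done.

```bash
mkdir -p pics; python3 - <<'E'
from rig import telemetry, viewer
import cv2
for n in ("scene","top"):
    cv2.imwrite(f"pics/{n}0.png",viewer.camera(n)); print(n,viewer.camera_info(n))
print(viewer.camera_info("wrist")); print(telemetry.get_obs())
E
```

```text
scene {'intrinsics': array([[438.34233048,   0.        , 281.77191262],
       [  0.        , 438.34233048, 209.93046053],
       [  0.        ,   0.        ,   1.        ]]), 'rvec': array([ 0.78612767,  2.38909675, -1.27676689]), 'tvec': array([ 0.47227417, -0.08111461,  1.49137167])}
top {'intrinsics': array([[446.40028411,   0.        , 278.96768036],
       [  0.        , 446.40028411, 214.67562503],
       [  0.        ,   0.        ,   1.        ]]), 'rvec': array([ 2.17656107, -2.17595212,  0.0337003 ]), 'tvec': array([0.00727123, 0.54774766, 1.1269688 ])}
{'intrinsics': array([[325.1922621 ,   0.        , 283.8753502 ],
       [  0.        , 325.1922621 , 209.35432909],
       [  0.        ,   0.        ,   1.        ]]), 'hand_eye': array([[-3.61481806e-04, -9.70372602e-01, -2.41613083e-01,
         6.59622732e-02],
       [ 9.99999392e-01, -9.90805160e-05, -1.09818792e-03,
         2.15883447e-05],
       [ 1.04171232e-03, -2.41613333e-01,  9.70372048e-01,
        -1.43751975e-01],
       [ 0.00000000e+00,  0.00000000e+00,  0.00000000e+00,
         1.00000000e+00]])}
{'time': 0.1, 'q': array([-1.45849974e+00,  5.28376332e-01,  1.43377489e+00,  2.16562633e-05,
        1.18141269e+00, -1.78466745e-01]), 'joint_velocities': array([-0.00126882, -0.00159838, -0.00549785,  0.0010123 , -0.00027246,
       -0.00051431]), 'joint_torque': array([-5.90346390e-04, -4.40986490e+01, -1.77150321e+01,  6.35510869e-02,
        5.34276443e-02, -3.32276056e-05]), 'position': array([ 0.1791597 , -0.59811768,  0.24066731]), 'tool_rot': array([ 9.89450802e-01,  1.44865935e-01,  4.26117543e-05, -9.84760052e-04]), 'ft_force': array([-0.16826467, -0.50155104, -0.16574335]), 'moment': array([-0.0414416 ,  0.07186333, -0.01755256]), 'grip_force': 0.0, 'grip_width': 0.08679069831102616}
```

View pics/top0.png

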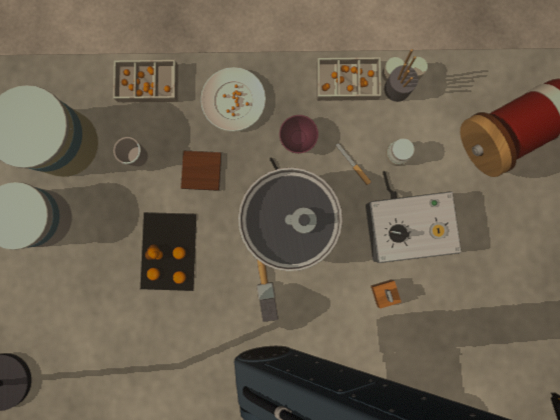

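View pics/scene0.png

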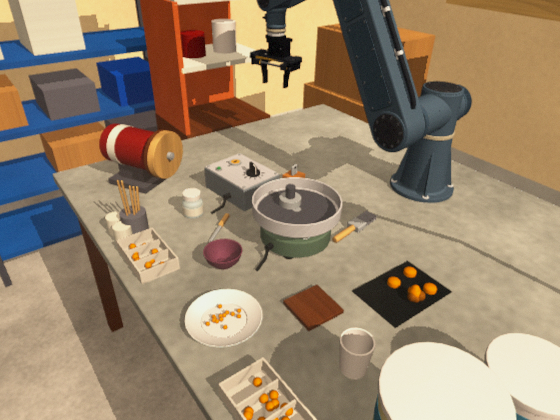

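The top view shows the mat at about (168,251) with amber at (154,253), (179,253), (153,275) and (179,278). The stand is at (201,170), the pan at (290,219), the dresser at (304,220), the dial at (399,233), the switch at (438,230) and the key block at (387,293). The scene view shows the same layout.

```bash
cat > h.py <<'E'
import numpy as np, cv2
from scipy.spatial.transform import Rotation as R
from rig import telemetry, viewer
I={n:viewer.camera_info(n) for n in("scene","top","wrist")}
def ray(n,uv,obs=None):
    K=I[n]["intrinsics"]
    if n=="wrist":
        d=(np.array(uv,float)-K[:2,2])/K[0,0]; r=np.hypot(*d)+1e-12
        v=np.r_[d/r*np.sin(r),np.cos(r)]; H=I[n]["hand_eye"]; T=R.from_quat(obs["tool_rot"])
        return T.apply(H[:3,3])+obs["position"],T.apply(H[:3,:3]@v)
    M=R.from_rotvec(I[n]["rvec"]).as_matrix(); c=-M.T@I[n]["tvec"]
    return c,M.T@np.linalg.solve(K,np.r_[uv,1])
def onz(n,uv,z,obs=None):
    c,d=ray(n,uv,obs); return (c+d*(z-c[2])/d[2])[:2].round(4)
def proj(n,P,obs=None):
    P=np.array(P,float).reshape(-1,3)
    if n=="wrist":
        H=I[n]["hand_eye"]; p=(R.from_quat(obs["tool_rot"]).inv().apply(P-obs["position"])-H[:3,3])@H[:3,:3]
        a=np.arctan2(np.hypot(p[:,0],p[:,1]),p[:,2]); K=I[n]["intrinsics"]; r=np.hypot(p[:,0],p[:,1])[:,None]+1e-12
        return p[:,:2]/r*a[:,None]*K[0,0]+K[:2,2]
    return cv2.projectPoints(P,I[n]["rvec"],I[n]["tvec"],I[n]["intrinsics"],None)[0][:,0]
def tri(*rs):  # rays (c,d): point nearest to all, residual
    A=0;b=0
    for c,d in rs:
        d=d/np.linalg.norm(d);Q=np.eye(3)-np.outer(d,d);A=A+Q;b=b+Q@c
    p=np.linalg.solve(A,b)
    return p.round(4),[round(float(np.linalg.norm(np.cross(p-c,d/np.linalg.norm(d)))),4) for c,d in rs]
def go(x,y,z,yaw=None):
    """rows units: translation mm in tool axes, roll deg so that the tool y axis lies along yaw (deg, world, mod 180)"""
    o=telemetry.get_obs(); T=R.from_quat(o["tool_rot"]); t=T.inv().apply(np.array([x,y,z])-o["position"])*1e3
    yv=T.apply([0,1,0]); cur=np.degrees(np.arctan2(yv[1],yv[0])); r=0
    if yaw is not None: r=-((yaw-cur+90)%180-90)
    print("move",t.round(1),"roll",round(r,1),"cur yaw",round(cur,1),"q6",round(float(o["q"][5]),2),"t",o["time"])
def state():
    o=telemetry.get_obs(); print({k:np.round(o[k],4).tolist() for k in("time","position","q","ft_force","grip_width","grip_force")}); return o
E
python3 - <<'E'
from h import *
viewer.camera("top");viewer.camera("scene")
for t in("dresser","stand","blank1","lump","dial","key","switch","mat","controls"):
  for n in("top","scene"):
    for d in viewer.recognise(n,t)[:6]:
        b=d["bbox"]
        if d["p"]>.3: print(t,n,round(d["p"],2),np.round(b).tolist())
a=cv2.imread("pics/top0.png");s=cv2.imread("pics/scene0.png")
up=lambda im,x,y,w,h,k:cv2.resize(im[y:y+h,x:x+w],None,fx=k,fy=k,interpolation=cv2.INTER_CUBIC)
out=np.vstack([np.hstack([up(a,365,185,100,75,4),up(a,135,205,100,75,4)]),np.hstack([up(a,365,270,50,38,8)[:300],up(s,360,255,100,75,4)])])
cv2.imwrite("pics/c1.png",out)
E
```

```text
dresser top 0.82 [290.0, 207.0, 27.0, 27.0]
dresser scene 0.9 [278.0, 185.0, 22.0, 25.0]
stand top 0.83 [182.0, 150.0, 37.0, 41.0]
stand top 0.35 [147.0, 244.0, 14.0, 15.0]
stand scene 0.68 [286.0, 284.0, 60.0, 46.0]
blank1 top 0.71 [173.0, 246.0, 14.0, 12.0]
blank1 top 0.5 [145.0, 266.0, 15.0, 12.0]
blank1 scene 0.68 [403.0, 266.0, 10.0, 8.0]
blank1 scene 0.65 [387.0, 274.0, 13.0, 16.0]
blank1 scene 0.41 [423.0, 282.0, 12.0, 12.0]
lump top 0.52 [143.0, 248.0, 20.0, 13.0]
lump scene 0.74 [406.0, 284.0, 19.0, 22.0]
dial top 0.66 [386.0, 226.0, 22.0, 18.0]
dial scene 0.69 [244.0, 161.0, 14.0, 13.0]
key top 0.51 [382.0, 290.0, 10.0, 11.0]
key scene 0.55 [292.0, 167.0, 6.0, 11.0]
switch scene 0.54 [250.0, 177.0, 93.0, 88.0]
mat top 0.87 [141.0, 214.0, 56.0, 80.0]
mat scene 0.82 [351.0, 257.0, 99.0, 71.0]
controls top 0.66 [368.0, 173.0, 93.0, 90.0]
controls top 0.44 [148.0, 269.0, 11.0, 10.0]
controls scene 0.93 [204.0, 152.0, 74.0, 56.0]
```

View pics/c1.png

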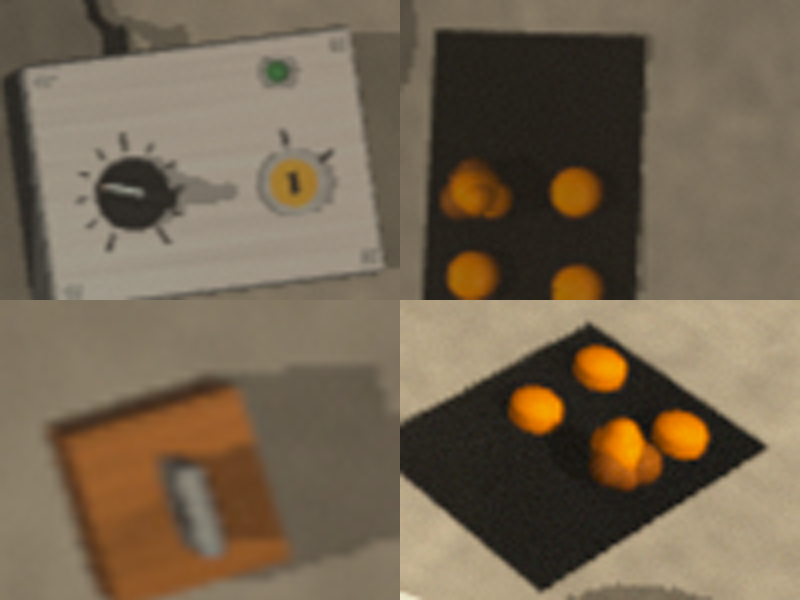

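The crops show three separate blanks, plus a knobbly lump at top (154,253). The dial pointer faces left, at about mark 2. The switch slot is in the off position, and the key bow lies nearly along image-vertical.

```bash
python3 - <<'E'
from h import *
t=lambda a,b:tri(ray("top",a),ray("scene",b))
print("dresserknobtop",onz("top",(306,220),.154), t((304,220),(290,192)))
print("plate",onz("top",(290.5,219.5),.130))
print("stand",onz("top",(201,170.5),.012),t((201,170.5),(314,306)))
print("stand corners",[onz("top",p,.012) for p in((182,189),(184,151),(221,154),(219,191))])
for n,p,q in(("b far-right",(179,252.8),(394,282)),("b nl",(153,273.8),(430.3,288.7)),("b nr",(179,277.5),(410.3,272)),("lump",(153.7,252.5),(414.5,295))):
    print(n,onz("top",p,.010),t(p,q))
print("dial",onz("top",(398.5,233),.105),"sw",onz("top",(438.5,231),.086),"key",onz("top",(389,294),.07),"block",onz("top",(386,293),.04))
print("dialtri",t((398.5,233),(251,167)),"keytri",t((389,295),(295,172)))
E
```

```text
dresserknobtop [ 0.5274 -0.0575] (array([ 0.5281, -0.0533,  0.1328]), [0.0004, 0.0004])
plate [ 0.5297 -0.0225]
stand [0.6633 0.2106] (array([0.663 , 0.2133, 0.0052]), [0.0019, 0.0019])
stand corners [array([0.615 , 0.2597]), array([0.7148, 0.2559]), array([0.7064, 0.1588]), array([0.6096, 0.1631])]
b far-right [0.4497 0.2656] (array([0.4489, 0.2679, 0.0045]), [0.0011, 0.0011])
b nl [0.3957 0.3323] (array([0.3944, 0.3353, 0.0036]), [0.0012, 0.0012])
b nr [0.3864 0.2647] (array([0.3853, 0.267 , 0.0037]), [0.001, 0.001])
lump [0.4504 0.3315] (array([0.4502, 0.3313, 0.0115]), [0.0004, 0.0004])
dial [ 0.4993 -0.275 ] sw [ 0.5045 -0.3739] key [ 0.3537 -0.2585] block [ 0.3527 -0.2575]
dialtri (array([ 0.5015, -0.2773,  0.1032]), [0.0028, 0.0028]) keytri (array([ 0.3456, -0.261 ,  0.0456]), [0.0039, 0.0039])
```

```bash
python3 - <<'E'
from h import *
go(.43,-.30,.25,90)
E
```

```text
move [ 325.9 -214.3   -8.5] roll 16.7 cur yaw -73.3 q6 -0.18 t 1.1
```

```bash
python3 -m creep '[{"translation":[163,-107,-9],"roll":16.7,"gripper":60},{"translation":[163,-107,-9],"roll":16.7,"gripper":60},{"translation":[163,-107,-9],"roll":16.7,"gripper":60},{"translation":[326,-214,-9],"roll":16.7,"gripper":60},{"translation":[326,-214,-9],"roll":16.7,"gripper":60}]'
python3 - <<'E'
from h import *
go(.43,-.30,.25,90)
E
```

```text
time: 1.52
position: [0.3141, -0.438, 0.2486]
tool_rot: [1.0, -0.001, 0.0, 0.0]
ft_force: [0.8, -0.2, 0.7]
grip_width: 0.0637
grip_force: 0.0
move [ 115.7 -138.2   -1.4] roll -0.1 cur yaw -90.1 q6 0.42 t 1.5167
```

Tool x = world x and tool y = −world y from here.

```bash
python3 -m creep '[{"translation":[116,-138,0],"roll":0,"gripper":60},{"translation":[116,-138,0],"roll":0,"gripper":60},{"translation":[116,-138,0],"roll":0,"gripper":60},{"translation":[116,-138,0],"roll":0,"gripper":60},{"translation":[116,-138,0],"roll":0,"gripper":60}]'
python3 - <<'E'
from h import *
o=state(); im=viewer.camera("wrist"); cv2.imwrite("pics/w1.png",im); np.save("w1.npy",o)
E
```

```text
time: 1.93
position: [0.4317, -0.2969, 0.2485]
tool_rot: [1.0, 0.002, 0.001, -0.001]
ft_force: [0.3, 0.2, 0.4]
grip_width: 0.0602
grip_force: 0.0
{'time': 1.9333, 'position': [0.4317, -0.2969, 0.2485], 'q': [-0.8172, 0.3831, 1.6762, 0.0026, 1.0831, 0.7492], 'ft_force': [0.2799, 0.1649, 0.3651], 'grip_width': 0.0602, 'grip_force': 0.0}
```

View pics/w1.png

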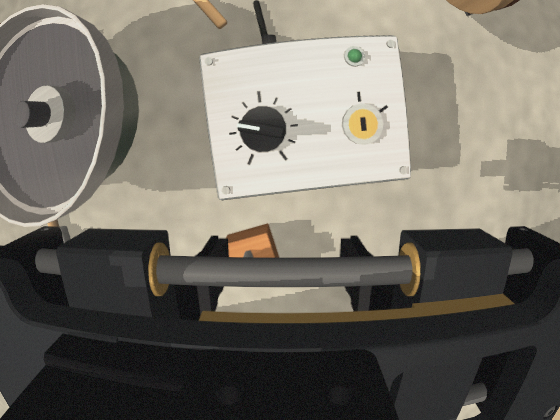

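The wrist view shows the dial at (263,128), with its pointer line running from (261,129) to (238,126). Tick 5 is at (259,97), tick 0 at (250,160) and tick 10 at (285,156). The switch is at (363,124), with its off tick at (359,97) and its run tick at (383,107). The dresser is at left.

```bash
python3 - <<'E'
from h import *
o=np.load("w1.npy",allow_pickle=True).item()
w=lambda p,z:onz("wrist",p,z,o)
for n,p,z in(("dialc",(263,128),.1),("p0",(261,129),.114),("p1",(238,126),.114),("t5",(259,97),.08),("t0",(250,160),.08),("t10",(285,156),.08),("sw",(363,124),.086),("off",(359,97),.08),("run",(383,107),.08),("s0",(362.5,117),.086),("s1",(364,131),.086)): print(n,w(p,z))
for n,p in(("boxNL",(220,199)),("boxFL",(200,54)),("boxFR",(396,36)),("boxNR",(410,178))): print(n,w(p,.08))
for a,b in (((398.5,233),(263,128)),((438.5,231),(363,124))): print(tri(ray("top",a),ray("wrist",b,o)))
go(.528,-.056,.25,90)
E
```

```text
dialc [ 0.4996 -0.2774]
p0 [ 0.4986 -0.2766]
p1 [ 0.5015 -0.2569]
t5 [ 0.5297 -0.2722]
t0 [ 0.4689 -0.2633]
t10 [ 0.4727 -0.2971]
sw [ 0.5052 -0.371 ]
off [ 0.5317 -0.3681]
run [ 0.5232 -0.3926]
s0 [ 0.5119 -0.3704]
s1 [ 0.4985 -0.3721]
boxNL [ 0.4304 -0.2325]
boxFL [ 0.5754 -0.2141]
boxFR [ 0.598  -0.4071]
boxNR [ 0.4534 -0.4246]
(array([ 0.4995, -0.2771,  0.096 ]), [0.0001, 0.0001])
(array([ 0.504 , -0.3626,  0.121 ]), [0.0004, 0.0004])
move [  97.1 -240.3   -0.8] roll 0.3 cur yaw -89.7 q6 0.75 t 1.9833
```

```bash
python3 -m creep '[{"translation":[80,-200,0],"roll":0,"gripper":60},{"translation":[80,-200,0],"roll":0,"gripper":60},{"translation":[80,-200,0],"roll":0,"gripper":60},{"translation":[80,-200,0],"roll":0,"gripper":60},{"translation":[80,-200,0],"roll":0,"gripper":60}]'
python3 - <<'E'
from h import *
o=state(); im=viewer.camera("wrist"); cv2.imwrite("pics/w2.png",im); np.save("w2.npy",o)
E
```

```text
time: 2.4
position: [0.5072, -0.107, 0.2485]
tool_rot: [1.0, -0.001, 0.0, 0.0]
ft_force: [0.1, -1.0, 0.3]
grip_width: 0.0598
grip_force: 0.0
{'time': 2.4, 'position': [0.5072, -0.107, 0.2485], 'q': [-0.4236, 0.3753, 1.6899, -0.0004, 1.0758, 1.1491], 'ft_force': [0.1306, -0.9673, 0.2852], 'grip_width': 0.0598, 'grip_force': 0.0}
```

View pics/w2.png

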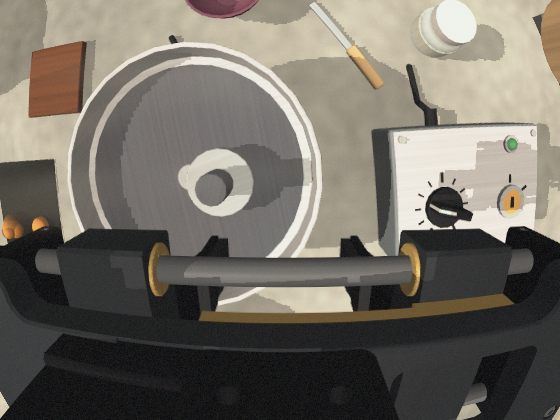

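The knob top is at (213,188). The disc is at (222,183), and the stand corners are at (35,51), (86,42), (81,111) and (28,118).

```bash
python3 - <<'E'
from h import *
o=np.load("w2.npy",allow_pickle=True).item();o1=np.load("w1.npy",allow_pickle=True).item()
w=lambda p,z:onz("wrist",p,z,o)
print("knob",w((213,188),.154),"disc",w((222,182),.12),tri(ray("wrist",(213,188),o),ray("top",(306,220))))
print("stand",[w(p,.012) for p in((35,51),(86,42),(81,111),(28,118))],w((57.5,80.5),.012))
print("rim",[w(p,.13) for p in((68,170),(322,170),(190,43))])
go(.5285,-.056,.25,90)
E
```

```text
knob [ 0.5305 -0.0532] disc [ 0.5296 -0.0537] (array([ 0.5292, -0.0556,  0.1572]), [0.0026, 0.0026])
stand [array([0.716 , 0.2542]), array([0.7082, 0.156 ]), array([0.6133, 0.162 ]), array([0.6166, 0.2668])] [0.662  0.2049]
rim [array([0.5468, 0.0987]), array([ 0.5408, -0.1378]), array([ 0.6491, -0.0297])]
move [ 19.6 -43.7  -1.1] roll 0.2 cur yaw -89.8 q6 1.15 t 2.45
```

```bash
python3 -m creep '[{"translation":[20.5,-46,0],"roll":0,"gripper":60},{"translation":[20.5,-46,20],"roll":0,"gripper":60},{"translation":[20.5,-46,50],"roll":0,"gripper":60},{"translation":[20.5,-46,85],"roll":0,"gripper":60},{"translation":[20.5,-46,85],"roll":0,"gripper":60}]'
python3 -m creep '[{"translation":[0,0,25],"roll":0,"gripper":60},{"translation":[0,0,25],"roll":0,"gripper":60},{"translation":[0,0,25],"roll":0,"gripper":60},{"translation":[0,0,25],"roll":0,"gripper":20},{"translation":[0,0,25],"roll":0,"gripper":20}]' 40
python3 -m creep '[{"translation":[0,0,0],"roll":0,"gripper":20},{"translation":[0,0,0],"roll":0,"gripper":20},{"translation":[0,0,0],"roll":0,"gripper":20},{"translation":[0,0,0],"roll":0,"gripper":20},{"translation":[0,0,0],"roll":0,"gripper":20}]' 40
```

```text
time: 2.87
position: [0.5233, -0.0612, 0.1582]
tool_rot: [1.0, -0.0, -0.006, -0.002]
ft_force: [-1.1, -0.0, -0.5]
grip_width: 0.0597
grip_force: 0.0
time: 3.28
position: [0.5277, -0.0625, 0.1394]
tool_rot: [1.0, -0.001, 0.001, -0.0]
ft_force: [0.0, 4.3, 3.1]
grip_width: 0.0532
grip_force: 1.8
time: 3.7
position: [0.5273, -0.0599, 0.1395]
tool_rot: [1.0, -0.001, 0.0, -0.002]
ft_force: [1.1, 8.3, 8.5]
grip_width: 0.0252
grip_force: 41.1
```

```bash
python3 -m creep '[{"translation":[0,0,-15],"roll":0,"gripper":20},{"translation":[0,0,-35],"roll":0,"gripper":20},{"translation":[0,0,-65],"roll":0,"gripper":20},{"translation":[0,0,-85],"roll":0,"gripper":20},{"translation":[0,0,-85],"roll":0,"gripper":20}]' 40
python3 - <<'E'
from h import *
state(); go(.6625,.208,.225,90)
E
```

```text
time: 4.12
position: [0.5292, -0.0629, 0.2265]
tool_rot: [1.0, -0.0, 0.003, 0.001]
ft_force: [0.8, -0.1, -4.9]
grip_width: 0.0249
grip_force: 41.4
{'time': 4.1167, 'position': [0.5292, -0.0629, 0.2265], 'q': [-0.3278, 0.4212, 1.6846, -0.0006, 1.0286, 1.2436], 'ft_force': [0.7526, -0.1298, -4.8999], 'grip_width': 0.0249, 'grip_force': 41.424}
move [ 133.2 -270.9    1.6] roll -0.0 cur yaw -90.0 q6 1.24 t 4.1167
```

```bash
python3 -m creep '[{"translation":[8,-16,0],"roll":0,"gripper":20},{"translation":[22,-45,0],"roll":0,"gripper":20},{"translation":[37,-75,0],"roll":0,"gripper":20},{"translation":[52,-105,0],"roll":0,"gripper":20},{"translation":[67,-135,0],"roll":0,"gripper":20}]'
python3 -m creep '[{"translation":[15,-30,0],"roll":0,"gripper":20},{"translation":[30,-60,0],"roll":0,"gripper":20},{"translation":[45,-90,0],"roll":0,"gripper":20},{"translation":[58,-118,0],"roll":0,"gripper":20},{"translation":[66,-134,0],"roll":0,"gripper":20}]'
python3 -m creep '[{"translation":[0,0,0],"roll":0,"gripper":20},{"translation":[0,0,0],"roll":0,"gripper":20},{"translation":[0,0,0],"roll":0,"gripper":20},{"translation":[0,0,0],"roll":0,"gripper":20}]'
python3 - <<'E'
from h import *
state(); go(.6625,.208,.0535,90)
o=telemetry.get_obs(); im=viewer.camera("wrist"); cv2.imwrite("pics/w3.png",im)
print(proj("wrist",[[.6625,.208,.012],[.715,.258,.012],[.707,.158,.012]],o))
E
```

```text
time: 4.53
position: [0.5931, 0.0739, 0.2205]
tool_rot: [1.0, -0.001, -0.003, 0.0]
ft_force: [0.4, -1.0, -5.4]
grip_width: 0.0248
grip_force: 41.5
time: 4.95
position: [0.6599, 0.2101, 0.2197]
tool_rot: [1.0, 0.001, -0.002, -0.0]
ft_force: [-0.3, -0.8, -6.2]
grip_width: 0.0248
grip_force: 41.3
time: 5.28
position: [0.6593, 0.2055, 0.2216]
tool_rot: [1.0, -0.001, -0.002, 0.001]
ft_force: [1.0, -0.2, -5.3]
grip_width: 0.0253
grip_force: 41.5
{'time': 5.2833, 'position': [0.6593, 0.2055, 0.2216], 'q': [0.141, 0.64, 1.2694, -0.0006, 1.2359, 1.7137], 'ft_force': [0.9579, -0.1834, -5.2938], 'grip_width': 0.0253, 'grip_force': 41.5373}
move [  3.8  -2.7 168.1] roll -0.1 cur yaw -90.1 q6 1.71 t 5.2833
[[281.83737413 186.3652959 ]
 [235.65626209 139.23063453]
 [327.72336498 146.26790242]]
```

View pics/w3.png

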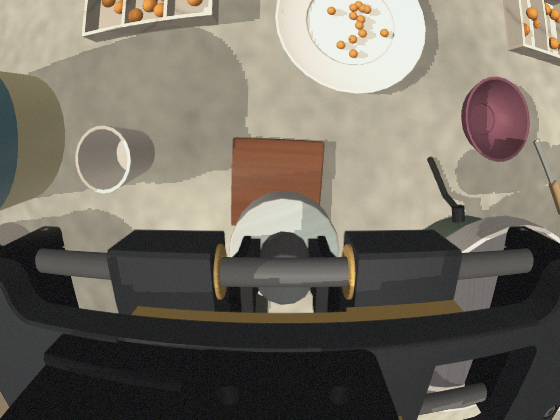

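The stand's far corners are at (234,139) and (324,141), so its centre is near (0.664, 0.209). The dresser is held level.

```bash
python3 -m creep '[{"translation":[4.5,-4,20],"roll":0,"gripper":20},{"translation":[4.5,-4,50],"roll":0,"gripper":20},{"translation":[4.5,-4,85],"roll":0,"gripper":20},{"translation":[4.5,-4,120],"roll":0,"gripper":20},{"translation":[4.5,-4,145],"roll":0,"gripper":20}]'
python3 -m creep '[{"translation":[0,0,5],"roll":0,"gripper":20},{"translation":[0,0,10],"roll":0,"gripper":20},{"translation":[0,0,14],"roll":0,"gripper":20},{"translation":[0,0,17],"roll":0,"gripper":20},{"translation":[0,0,19],"roll":0,"gripper":20}]'
python3 -m creep '[{"translation":[0,0,1],"roll":0,"gripper":20},{"translation":[0,0,2],"roll":0,"gripper":20},{"translation":[0,0,3],"roll":0,"gripper":20}]'
```

```text
time: 5.75
position: [0.6633, 0.2093, 0.0754]
tool_rot: [1.0, -0.001, -0.002, 0.0]
ft_force: [-0.6, 0.0, -6.6]
grip_width: 0.0253
grip_force: 41.7
time: 6.17
position: [0.6666, 0.2109, 0.0613]
tool_rot: [1.0, -0.0, 0.002, -0.0]
ft_force: [-1.6, 0.6, -6.2]
grip_width: 0.0248
grip_force: 41.6
time: 6.42
position: [0.6655, 0.211, 0.0573]
tool_rot: [1.0, -0.0, 0.001, -0.0]
ft_force: [-0.1, -0.7, -6.2]
grip_width: 0.0253
grip_force: 41.6
```

```bash
python3 -m creep '[{"translation":[0,0,1],"roll":0,"gripper":20},{"translation":[0,0,2],"roll":0,"gripper":20},{"translation":[0,0,3],"roll":0,"gripper":20},{"translation":[0,0,3],"roll":0,"gripper":20}]'
python3 -m creep '[{"translation":[0,0,1],"roll":0,"gripper":20},{"translation":[0,0,1],"roll":0,"gripper":20},{"translation":[0,0,1],"roll":0,"gripper":20}]'
```

```text
time: 6.75
position: [0.6651, 0.2109, 0.0535]
tool_rot: [1.0, -0.0, 0.0, -0.0]
ft_force: [-1.0, -0.6, -4.9]
grip_width: 0.025
grip_force: 41.9
time: 7.0
position: [0.6651, 0.2109, 0.0535]
tool_rot: [1.0, -0.0, 0.0, -0.0]
ft_force: [-2.7, -0.3, 3.9]
grip_width: 0.0252
grip_force: 43.8
```

```bash
python3 -m creep '[{"translation":[0,0,0],"roll":0,"gripper":50},{"translation":[0,0,0],"roll":0,"gripper":50},{"translation":[0,0,0],"roll":0,"gripper":50},{"translation":[0,0,0],"roll":0,"gripper":50},{"translation":[0,0,-5],"roll":0,"gripper":50}]' 10
python3 -m creep '[{"translation":[0,0,-20],"roll":0,"gripper":50},{"translation":[0,0,-60],"roll":0,"gripper":50},{"translation":[0,0,-100],"roll":0,"gripper":50},{"translation":[-20,0,-135],"roll":0,"gripper":50},{"translation":[-60,0,-145],"roll":0,"gripper":50}]'
python3 - <<'E'
from h import *
go(.365,.28,.22,90)
E
```

```text
time: 7.42
position: [0.6651, 0.2108, 0.0568]
tool_rot: [1.0, -0.0, -0.0, 0.0]
ft_force: [-0.2, 0.4, -0.3]
grip_width: 0.0474
grip_force: 0.0
time: 7.83
position: [0.6128, 0.2105, 0.2087]
tool_rot: [1.0, -0.001, 0.009, -0.001]
ft_force: [1.2, 0.5, 0.8]
grip_width: 0.0499
grip_force: 0.0
move [-247.7  -68.9  -15.7] roll -0.1 cur yaw -90.1 q6 1.73 t 7.8333
```

```bash
python3 -m creep '[{"translation":[-200,-57,-12],"roll":0,"gripper":50},{"translation":[-200,-57,-12],"roll":0,"gripper":50},{"translation":[-200,-57,-12],"roll":0,"gripper":50},{"translation":[-200,-57,-12],"roll":0,"gripper":50},{"translation":[-200,-57,-12],"roll":0,"gripper":50}]'
python3 -m creep '[{"translation":[-40,-12,0],"roll":0,"gripper":50},{"translation":[-40,-12,0],"roll":0,"gripper":50},{"translation":[-40,-12,0],"roll":0,"gripper":50},{"translation":[-40,-12,0],"roll":0,"gripper":50}]'
python3 - <<'E'
from h import *
o=state(); im=viewer.camera("wrist"); cv2.imwrite("pics/w4.png",im); np.save("w4.npy",o)
E
```

```text
time: 8.25
position: [0.403, 0.2676, 0.2142]
tool_rot: [1.0, -0.001, -0.0, 0.0]
ft_force: [0.6, 0.3, -0.4]
grip_width: 0.0504
grip_force: 0.0
time: 8.58
position: [0.366, 0.2802, 0.2146]
tool_rot: [1.0, 0.0, 0.001, -0.0]
ft_force: [-0.0, 0.3, -0.6]
grip_width: 0.05
grip_force: 0.0
{'time': 8.5833, 'position': [0.366, 0.2802, 0.2146], 'q': [0.4106, 0.3491, 1.8626, -0.0008, 0.928, 1.9818], 'ft_force': [-0.047, 0.2965, -0.5655], 'grip_width': 0.05, 'grip_force': 0.0}
```

View pics/w4.png

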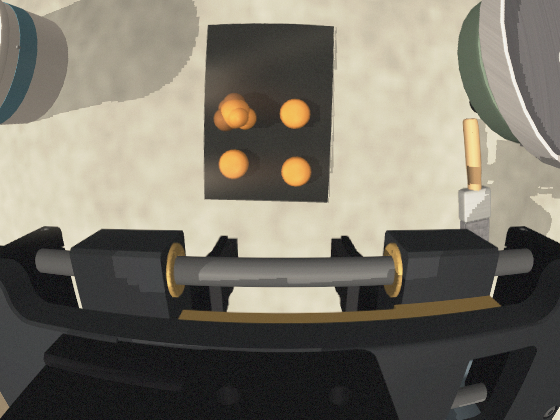

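The view shows three blanks at (295,114), (234,164) and (296,171), and the lump at (235,113). No blank is hidden.

```bash
python3 - <<'E'
from h import *
o=np.load("w4.npy",allow_pickle=True).item()
for a,b,c in (((295,114),(179,252.8),(394,282)),((234,164),(153,273.8),(430.3,288.7)),((296,171),(179,277.5),(410.3,272))):
    print(onz("wrist",a,.011,o),tri(ray("wrist",a,o),ray("top",b),ray("scene",c)),tri(ray("wrist",a,o),ray("top",b)))
go(.386,.2655,.06,90)
E
```

```text
[0.4494 0.2689] (array([0.4493, 0.2682, 0.0048]), [0.0007, 0.0013, 0.0011]) (array([ 0.4497,  0.2685, -0.001 ]), [0.0003, 0.0003])
[0.3962 0.3345] (array([0.3949, 0.3354, 0.004 ]), [0.0006, 0.0012, 0.0013]) (array([ 0.3946,  0.337 , -0.005 ]), [0.0, 0.0])
[0.3882 0.2677] (array([0.3862, 0.2673, 0.0042]), [0.0012, 0.0011, 0.0013]) (array([ 0.3861,  0.2673, -0.0008]), [0.0006, 0.0006])
move [ 18.9  14.6 154.6] roll -0.1 cur yaw -90.1 q6 1.98 t 8.6333
```

```bash
python3 -m creep '[{"translation":[20,13,30],"roll":0,"gripper":50},{"translation":[20,13,70],"roll":0,"gripper":50},{"translation":[20,13,110],"roll":0,"gripper":50},{"translation":[20,13,145],"roll":0,"gripper":50},{"translation":[20,13,170],"roll":0,"gripper":50}]' 12
python3 -m creep '[{"translation":[0,0,8],"roll":0,"gripper":50},{"translation":[0,0,14],"roll":0,"gripper":50},{"translation":[0,0,19],"roll":0,"gripper":50},{"translation":[0,0,21],"roll":0,"gripper":50},{"translation":[0,0,21],"roll":0,"gripper":50}]'
python3 -m creep '[{"translation":[0,0,0],"roll":0,"gripper":50},{"translation":[0,0,0],"roll":0,"gripper":50}]'
```

```text
time: 9.05
position: [0.3864, 0.266, 0.0412]
tool_rot: [1.0, -0.002, -0.001, 0.0]
ft_force: [-0.9, -0.6, -0.5]
grip_width: 0.0498
grip_force: 0.0
time: 9.47
position: [0.386, 0.2673, 0.024]
tool_rot: [1.0, -0.0, 0.001, -0.0]
ft_force: [0.5, 0.6, 0.1]
grip_width: 0.0496
grip_force: 0.0
time: 9.63
position: [0.3857, 0.2674, 0.0244]
tool_rot: [1.0, -0.0, 0.001, -0.0]
ft_force: [0.6, 0.4, 1.1]
grip_width: 0.05
grip_force: 0.0
```

```bash
python3 -m creep '[{"translation":[0,0,1.5],"roll":0,"gripper":25},{"translation":[0,0,1.5],"roll":0,"gripper":25},{"translation":[0,0,1.5],"roll":0,"gripper":25},{"translation":[0,0,1.5],"roll":0,"gripper":25},{"translation":[0,0,1.5],"roll":0,"gripper":25}]' 12
python3 -m creep '[{"translation":[0,0,0],"roll":0,"gripper":25},{"translation":[0,0,-10],"roll":0,"gripper":25},{"translation":[0,0,-40],"roll":0,"gripper":25},{"translation":[0,0,-80],"roll":0,"gripper":25},{"translation":[0,0,-120],"roll":0,"gripper":25}]' 
python3 -m creep '[{"translation":[0,0,-30],"roll":0,"gripper":25},{"translation":[5,15,-60],"roll":0,"gripper":25},{"translation":[5,15,-60],"roll":0,"gripper":25}]' 
python3 - <<'E'
from h import *
go(.5,.022,.20,90)
E
```

```text
time: 10.05
position: [0.3851, 0.2671, 0.022]
tool_rot: [1.0, -0.0, 0.0, -0.0]
ft_force: [-0.5, -0.3, 3.0]
grip_width: 0.0315
grip_force: 12.0
time: 10.47
position: [0.3839, 0.2665, 0.1429]
tool_rot: [1.0, -0.0, -0.002, 0.001]
ft_force: [1.0, -0.1, 0.5]
grip_width: 0.0312
grip_force: 12.0
time: 10.72
position: [0.3935, 0.2521, 0.2076]
tool_rot: [1.0, -0.0, 0.006, -0.002]
ft_force: [0.7, 1.0, -0.4]
grip_width: 0.0315
grip_force: 12.0
move [106.6 230.1   8.1] roll -0.0 cur yaw -90.0 q6 1.9 t 10.7167
```

```bash
python3 -m creep '[{"translation":[88,184,0],"roll":0,"gripper":25},{"translation":[88,184,0],"roll":0,"gripper":25},{"translation":[88,184,0],"roll":0,"gripper":25},{"translation":[88,184,0],"roll":0,"gripper":25},{"translation":[88,184,0],"roll":0,"gripper":25}]' 
python3 -m creep '[{"translation":[22,46,0],"roll":0,"gripper":25},{"translation":[22,46,0],"roll":0,"gripper":25},{"translation":[22,46,30],"roll":0,"gripper":25},{"translation":[22,46,60],"roll":0,"gripper":25},{"translation":[22,46,70],"roll":0,"gripper":25}]' 
python3 -m creep '[{"translation":[0,0,4],"roll":0,"gripper":25},{"translation":[0,0,7],"roll":0,"gripper":25},{"translation":[0,0,7],"roll":0,"gripper":25},{"translation":[0,0,7],"roll":0,"gripper":25}]' 
python3 - <<'E'
from h import *
go(.5,.022,.118,90)
E
```

```text
time: 11.13
position: [0.4782, 0.0659, 0.2019]
tool_rot: [1.0, -0.001, -0.0, 0.0]
ft_force: [0.7, 0.8, -0.6]
grip_width: 0.0313
grip_force: 12.0
time: 11.55
position: [0.497, 0.0221, 0.1289]
tool_rot: [1.0, -0.001, -0.004, -0.001]
ft_force: [-0.4, 0.2, -1.2]
grip_width: 0.0313
grip_force: 12.0
time: 11.88
position: [0.5006, 0.0222, 0.1258]
tool_rot: [1.0, 0.0, 0.001, 0.0]
ft_force: [-0.4, 0.5, 0.4]
grip_width: 0.0316
grip_force: 12.0
move [-0.6  0.2  7.8] roll 0.0 cur yaw -90.0 q6 1.39 t 11.8833
```

```bash
python3 -m creep '[{"translation":[0,0,3],"roll":0,"gripper":25},{"translation":[0,0,5],"roll":0,"gripper":25},{"translation":[0,0,6],"roll":0,"gripper":25},{"translation":[0,0,6],"roll":0,"gripper":25},{"translation":[0,0,6],"roll":0,"gripper":25}]' 
python3 -m creep '[{"translation":[0,0,1],"roll":0,"gripper":25},{"translation":[0,0,1],"roll":0,"gripper":25},{"translation":[0,0,2],"roll":0,"gripper":25},{"translation":[0,0,2],"roll":0,"gripper":25}]'
```

```text
time: 12.3
position: [0.4999, 0.0219, 0.1189]
tool_rot: [1.0, -0.0, 0.0, 0.0]
ft_force: [0.3, 0.5, 0.3]
grip_width: 0.0316
grip_force: 12.0
time: 12.63
position: [0.5001, 0.0219, 0.1179]
tool_rot: [1.0, -0.0, 0.0, 0.0]
ft_force: [-1.8, -0.8, 9.0]
grip_width: 0.0311
grip_force: 12.0
```

```bash
python3 -m creep '[{"translation":[0,0,-1],"roll":0,"gripper":44},{"translation":[0,0,-1],"roll":0,"gripper":44},{"translation":[0,0,-1],"roll":0,"gripper":44},{"translation":[0,0,-5],"roll":0,"gripper":50},{"translation":[0,0,-40],"roll":0,"gripper":50}]' 
python3 -m creep '[{"translation":[0,0,-40],"roll":0,"gripper":50},{"translation":[-15,-35,-45],"roll":0,"gripper":50},{"translation":[-29,-69,-45],"roll":0,"gripper":50},{"translation":[-45,-105,-45],"roll":0,"gripper":50},{"translation":[-57,-136,-45],"roll":0,"gripper":50}]' 
python3 -m creep '[{"translation":[-48,-177,0],"roll":0,"gripper":50},{"translation":[-48,-177,0],"roll":0,"gripper":50},{"translation":[-48,-177,0],"roll":0,"gripper":50},{"translation":[-48,-177,0],"roll":0,"gripper":50},{"translation":[-48,-177,0],"roll":0,"gripper":50}]' 
python3 - <<'E'
from h import *
o=state();viewer.camera("wrist");viewer.camera("top")
for n in("wrist","top"):
  for d in viewer.recognise(n,"blank1")[:6]:
    b=np.array(d["bbox"]);c=b[:2]+b[2:]/2
    if d["p"]>.3: print(n,round(d["p"],2),b.round().tolist(),onz(n,c,.011,o),onz(n,c,.107,o))
go(.395,.335,.06,90)
E
```

```text
time: 13.05
position: [0.4961, 0.0224, 0.1526]
tool_rot: [1.0, -0.001, -0.006, -0.001]
ft_force: [-0.5, -0.0, -0.6]
grip_width: 0.0479
grip_force: 0.0
time: 13.47
position: [0.4414, 0.1594, 0.2022]
tool_rot: [1.0, -0.001, -0.0, -0.0]
ft_force: [0.2, 0.3, -0.1]
grip_width: 0.0498
grip_force: 0.0
time: 13.88
position: [0.3934, 0.3392, 0.2021]
tool_rot: [1.0, 0.001, 0.0, -0.001]
ft_force: [1.2, -0.2, -0.3]
grip_width: 0.0499
grip_force: 0.0
{'time': 13.8833, 'position': [0.3934, 0.3392, 0.2021], 'q': [0.4952, 0.4407, 1.7385, 0.002, 0.9612, 2.0621], 'ft_force': [1.2433, -0.2265, -0.3287], 'grip_width': 0.0499, 'grip_force': 0.0}
wrist 0.78 [338.0, 121.0, 30.0, 32.0] [0.4532 0.2685] [0.4549 0.2887]
wrist 0.75 [271.0, 176.0, 31.0, 31.0] [0.396  0.3369] [0.4142 0.3375]
top 0.7 [264.0, 224.0, 16.0, 16.0] [0.5031 0.0243] [0.5011 0.0201]
top 0.55 [151.0, 269.0, 11.0, 9.0] [0.3959 0.3232] [0.4028 0.2939]
top 0.51 [172.0, 249.0, 13.0, 8.0] [0.4496 0.2661] [0.4521 0.2416]
move [  0.4  -0.2 141.6] roll 0.1 cur yaw -89.9 q6 2.06 t 14.0833
```

```bash
python3 -m creep '[{"translation":[1,-0.5,30],"roll":0,"gripper":50},{"translation":[1,-0.5,65],"roll":0,"gripper":50},{"translation":[1,-0.5,105],"roll":0,"gripper":50},{"translation":[1,-0.5,140],"roll":0,"gripper":50},{"translation":[1,-0.5,160],"roll":0,"gripper":50}]' 12
python3 -m creep '[{"translation":[0,0,8],"roll":0,"gripper":50},{"translation":[0,0,14],"roll":0,"gripper":50},{"translation":[0,0,18],"roll":0,"gripper":50},{"translation":[0,0,18],"roll":0,"gripper":50},{"translation":[0,0,18],"roll":0,"gripper":50}]'
```

```text
time: 14.5
position: [0.3952, 0.3328, 0.0388]
tool_rot: [1.0, -0.002, -0.002, 0.001]
ft_force: [0.1, 0.3, 0.3]
grip_width: 0.0497
grip_force: 0.0
time: 14.92
position: [0.397, 0.3357, 0.0249]
tool_rot: [1.0, -0.001, 0.001, -0.001]
ft_force: [0.8, 1.4, 0.9]
grip_width: 0.0499
grip_force: 0.0
```

```bash
python3 -m creep '[{"translation":[0,0,2],"roll":0,"gripper":50},{"translation":[0,0,2],"roll":0,"gripper":25},{"translation":[0,0,2],"roll":0,"gripper":25},{"translation":[0,0,2],"roll":0,"gripper":25},{"translation":[0,0,2],"roll":0,"gripper":25}]' 12
python3 -m creep '[{"translation":[0,0,0],"roll":0,"gripper":25},{"translation":[0,0,0],"roll":0,"gripper":25},{"translation":[0,0,-15],"roll":0,"gripper":25},{"translation":[0,0,-50],"roll":0,"gripper":25},{"translation":[0,0,-90],"roll":0,"gripper":25}]' 
python3 -m creep '[{"translation":[0,0,-40],"roll":0,"gripper":25},{"translation":[0,0,-80],"roll":0,"gripper":25},{"translation":[5,20,-90],"roll":0,"gripper":25},{"translation":[15,50,-90],"roll":0,"gripper":25},{"translation":[25,85,-90],"roll":0,"gripper":25}]' 
python3 - <<'E'
from h import *
go(.5,-.064,.20,90)
E
```

```text
time: 15.33
position: [0.3962, 0.3357, 0.0221]
tool_rot: [1.0, -0.0, 0.0, -0.0]
ft_force: [0.1, 0.0, 2.1]
grip_width: 0.0312
grip_force: 12.5
time: 15.75
position: [0.3944, 0.3345, 0.1107]
tool_rot: [1.0, -0.0, -0.003, 0.002]
ft_force: [1.2, 0.7, -0.0]
grip_width: 0.0314
grip_force: 12.0
time: 16.17
position: [0.4217, 0.2509, 0.2035]
tool_rot: [1.0, 0.001, 0.002, -0.001]
ft_force: [-0.2, -0.9, -0.3]
grip_width: 0.0309
grip_force: 12.0
move [ 77.4 315.1   3.3] roll 0.2 cur yaw -89.8 q6 1.88 t 16.1667
```

```bash
python3 -m creep '[{"translation":[49,200,0],"roll":0,"gripper":25},{"translation":[49,200,0],"roll":0,"gripper":25},{"translation":[49,200,0],"roll":0,"gripper":25},{"translation":[49,200,0],"roll":0,"gripper":25},{"translation":[49,200,0],"roll":0,"gripper":25}]' 
python3 -m creep '[{"translation":[28,114,0],"roll":0,"gripper":25},{"translation":[28,114,0],"roll":0,"gripper":25},{"translation":[28,114,0],"roll":0,"gripper":25},{"translation":[28,114,30],"roll":0,"gripper":25},{"translation":[28,114,65],"roll":0,"gripper":25}]' 
python3 -m creep '[{"translation":[0,0,6],"roll":0,"gripper":25},{"translation":[0,0,12],"roll":0,"gripper":25},{"translation":[0,0,12],"roll":0,"gripper":25},{"translation":[0,0,12],"roll":0,"gripper":25}]' 
python3 - <<'E'
from h import *
go(.5,-.064,.118,90)
E
```

```text
time: 16.58
position: [0.4698, 0.0484, 0.2018]
tool_rot: [1.0, -0.0, -0.0, 0.0]
ft_force: [0.7, 0.4, -0.6]
grip_width: 0.0313
grip_force: 12.0
time: 17.0
position: [0.5011, -0.0671, 0.1382]
tool_rot: [1.0, -0.002, 0.004, 0.002]
ft_force: [0.1, 0.7, -0.7]
grip_width: 0.031
grip_force: 12.0
time: 17.33
position: [0.4984, -0.0632, 0.1257]
tool_rot: [1.0, 0.0, 0.001, 0.0]
ft_force: [0.1, -0.2, 0.3]
grip_width: 0.0313
grip_force: 12.0
move [1.6 0.8 7.7] roll 0.0 cur yaw -90.0 q6 1.22 t 17.3333
```

```bash
python3 -m creep '[{"translation":[0,0,4],"roll":0,"gripper":25},{"translation":[0,0,6],"roll":0,"gripper":25},{"translation":[0,0,7],"roll":0,"gripper":25},{"translation":[0,0,7.5],"roll":0,"gripper":25},{"translation":[0,0,7.5],"roll":0,"gripper":25}]' 
python3 -m creep '[{"translation":[0,0,0],"roll":0,"gripper":44},{"translation":[0,0,0],"roll":0,"gripper":44},{"translation":[0,0,0],"roll":0,"gripper":44},{"translation":[0,0,-5],"roll":0,"gripper":50},{"translation":[0,0,-40],"roll":0,"gripper":50}]' 
python3 -m creep '[{"translation":[0,0,-40],"roll":0,"gripper":50},{"translation":[-3,-35,-45],"roll":0,"gripper":50},{"translation":[-6,-70,-45],"roll":0,"gripper":50},{"translation":[-10,-110,-45],"roll":0,"gripper":50},{"translation":[-14,-150,-45],"roll":0,"gripper":50}]' 
python3 -m creep '[{"translation":[-35,-182,0],"roll":0,"gripper":50},{"translation":[-35,-182,0],"roll":0,"gripper":50},{"translation":[-35,-182,0],"roll":0,"gripper":50},{"translation":[-35,-182,0],"roll":0,"gripper":50},{"translation":[-35,-182,0],"roll":0,"gripper":50}]' 
python3 - <<'E'
from h import *
o=state();viewer.camera("wrist");viewer.camera("top")
for n in("wrist","top"):
  for d in viewer.recognise(n,"blank1")[:6]:
    b=np.array(d["bbox"]);c=b[:2]+b[2:]/2
    if d["p"]>.3: print(n,round(d["p"],2),b.round().tolist(),onz(n,c,.011,o),onz(n,c,.107,o))
go(.4495,.2685,.022,90)
E
```

```text
time: 17.75
position: [0.4982, -0.0634, 0.1181]
tool_rot: [1.0, -0.0, 0.001, 0.0]
ft_force: [-1.0, 0.6, 4.1]
grip_width: 0.0313
grip_force: 12.0
time: 18.17
position: [0.4942, -0.0625, 0.1534]
tool_rot: [1.0, -0.001, -0.006, -0.002]
ft_force: [0.0, -1.1, 0.3]
grip_width: 0.0476
grip_force: 0.0
time: 18.58
position: [0.4838, 0.0875, 0.203]
tool_rot: [1.0, -0.001, 0.001, -0.0]
ft_force: [0.1, -0.1, 0.3]
grip_width: 0.0501
grip_force: 0.0
time: 19.0
position: [0.4475, 0.2725, 0.2026]
tool_rot: [1.0, 0.001, -0.0, -0.001]
ft_force: [0.7, -0.6, -0.0]
grip_width: 0.0501
grip_force: 0.0
{'time': 19.0, 'position': [0.4475, 0.2725, 0.2026], 'q': [0.3326, 0.4456, 1.7266, 0.002, 0.9689, 1.8998], 'ft_force': [0.6775, -0.5978, -0.0355], 'grip_width': 0.0501, 'grip_force': 0.0}
wrist 0.84 [274.0, 170.0, 26.0, 37.0] [0.452  0.2696] [0.4696 0.2705]
wrist 0.66 [531.0, 141.0, 28.0, 36.0] [ 0.4996 -0.0704] [0.5036 0.0278]
top 0.5 [266.0, 222.0, 15.0, 17.0] [0.5081 0.0212] [0.5057 0.0172]
top 0.44 [303.0, 228.0, 15.0, 10.0] [ 0.5003 -0.0723] [ 0.4985 -0.0684]
move [ 9.000e-01 -1.000e-01  1.803e+02] roll 0.1 cur yaw -89.9 q6 1.9 t 19.2
```

```bash
python3 -m creep '[{"translation":[1.5,0.5,30],"roll":0,"gripper":43},{"translation":[1.5,0.5,65],"roll":0,"gripper":43},{"translation":[1.5,0.5,105],"roll":0,"gripper":43},{"translation":[1.5,0.5,140],"roll":0,"gripper":43},{"translation":[1.5,0.5,160],"roll":0,"gripper":43}]' 12
python3 -m creep '[{"translation":[0,0,8],"roll":0,"gripper":43},{"translation":[0,0,14],"roll":0,"gripper":43},{"translation":[0,0,19],"roll":0,"gripper":43},{"translation":[0,0,19],"roll":0,"gripper":43},{"translation":[0,0,19],"roll":0,"gripper":43}]'
python3 - <<'E'
from h import *
go(.4495,.2685,.022,90)
E
```

```text
time: 19.62
position: [0.4494, 0.2654, 0.0393]
tool_rot: [1.0, -0.002, -0.002, 0.001]
ft_force: [0.1, -1.1, 0.4]
grip_width: 0.0431
grip_force: 0.0
time: 20.03
position: [0.4515, 0.268, 0.0244]
tool_rot: [1.0, -0.001, 0.001, -0.0]
ft_force: [-0.4, 0.6, 0.2]
grip_width: 0.0428
grip_force: 0.0
move [-2.  -0.5  2.4] roll -0.1 cur yaw -90.1 q6 1.89 t 20.0333
```

```bash
python3 -m creep '[{"translation":[0,0,2],"roll":0,"gripper":43},{"translation":[0,0,2],"roll":0,"gripper":25},{"translation":[0,0,2],"roll":0,"gripper":25},{"translation":[0,0,2],"roll":0,"gripper":25},{"translation":[0,0,2],"roll":0,"gripper":25}]' 12
python3 -m creep '[{"translation":[0,0,0],"roll":0,"gripper":25},{"translation":[0,0,0],"roll":0,"gripper":25},{"translation":[0,0,-15],"roll":0,"gripper":25},{"translation":[0,0,-50],"roll":0,"gripper":25},{"translation":[0,0,-90],"roll":0,"gripper":25}]' 
python3 -m creep '[{"translation":[0,0,-40],"roll":0,"gripper":25},{"translation":[0,0,-80],"roll":0,"gripper":25},{"translation":[9,20,-90],"roll":0,"gripper":25},{"translation":[22,50,-90],"roll":0,"gripper":25},{"translation":[37,85,-90],"roll":0,"gripper":25}]' 
python3 - <<'E'
from h import *
go(.577,-.021,.20,90)
E
```

```text
time: 20.45
position: [0.4508, 0.2682, 0.0219]
tool_rot: [1.0, -0.0, 0.0, -0.0]
ft_force: [0.2, 0.0, 3.1]
grip_width: 0.0314
grip_force: 12.0
time: 20.87
position: [0.4486, 0.2672, 0.1101]
tool_rot: [1.0, -0.0, -0.003, 0.001]
ft_force: [1.0, -0.3, -0.4]
grip_width: 0.0314
grip_force: 12.0
time: 21.28
position: [0.4877, 0.1834, 0.2028]
tool_rot: [1.0, 0.001, 0.002, -0.0]
ft_force: [0.8, 0.5, -1.5]
grip_width: 0.0311
grip_force: 12.0
move [ 88.7 204.6   3. ] roll 0.2 cur yaw -89.8 q6 1.71 t 21.2833
```

```bash
python3 -m creep '[{"translation":[80,184,0],"roll":0,"gripper":25},{"translation":[80,184,0],"roll":0,"gripper":25},{"translation":[80,184,0],"roll":0,"gripper":25},{"translation":[80,184,0],"roll":0,"gripper":25},{"translation":[80,184,0],"roll":0,"gripper":25}]' 
python3 -m creep '[{"translation":[9,21,0],"roll":0,"gripper":25},{"translation":[9,21,20],"roll":0,"gripper":25},{"translation":[9,21,45],"roll":0,"gripper":25},{"translation":[9,21,65],"roll":0,"gripper":25},{"translation":[9,21,70],"roll":0,"gripper":25}]' 
python3 -m creep '[{"translation":[0,0,5],"roll":0,"gripper":25},{"translation":[0,0,7],"roll":0,"gripper":25},{"translation":[0,0,7],"roll":0,"gripper":25},{"translation":[0,0,7],"roll":0,"gripper":25}]' 
python3 - <<'E'
from h import *
go(.577,-.021,.118,90)
E
```

```text
time: 21.7
position: [0.5681, -0.004, 0.201]
tool_rot: [1.0, -0.001, 0.0, 0.0]
ft_force: [1.1, 0.5, -0.5]
grip_width: 0.031
grip_force: 12.0
time: 22.12
position: [0.5737, -0.0219, 0.1278]
tool_rot: [1.0, -0.001, -0.004, -0.001]
ft_force: [-0.4, 1.1, -1.7]
grip_width: 0.0313
grip_force: 12.0
time: 22.45
position: [0.5771, -0.0221, 0.1253]
tool_rot: [1.0, -0.0, 0.001, 0.0]
ft_force: [-0.7, 1.2, 1.1]
grip_width: 0.0315
grip_force: 12.0
move [-0.1 -1.1  7.3] roll -0.0 cur yaw -90.0 q6 1.34 t 22.45
```

```bash
python3 -m creep '[{"translation":[0,0,4],"roll":0,"gripper":25},{"translation":[0,0,6],"roll":0,"gripper":25},{"translation":[0,0,7],"roll":0,"gripper":25},{"translation":[0,0,7.5],"roll":0,"gripper":25},{"translation":[0,0,7.5],"roll":0,"gripper":25}]' 
python3 -m creep '[{"translation":[0,0,0],"roll":0,"gripper":44},{"translation":[0,0,0],"roll":0,"gripper":44},{"translation":[0,0,0],"roll":0,"gripper":44},{"translation":[0,0,-5],"roll":0,"gripper":50},{"translation":[0,0,-40],"roll":0,"gripper":50}]' 
python3 -m creep '[{"translation":[0,0,-40],"roll":0,"gripper":40},{"translation":[-25,0,-70],"roll":0,"gripper":40},{"translation":[-60,20,-75],"roll":0,"gripper":40},{"translation":[-95,40,-75],"roll":0,"gripper":40},{"translation":[-130,60,-75],"roll":0,"gripper":40}]' 
python3 -m creep '[{"translation":[-30,100,0],"roll":0,"gripper":40},{"translation":[-30,100,0],"roll":0,"gripper":40},{"translation":[-30,100,0],"roll":0,"gripper":40},{"translation":[-30,100,0],"roll":0,"gripper":40}]' 
python3 - <<'E'
from h import *
o=state(); im=viewer.camera("wrist"); cv2.imwrite("pics/w5.png",im); np.save("w5.npy",o); viewer.camera("top"); viewer.camera("scene")
for n in("wrist","top","scene"):
  for d in viewer.recognise(n,"blank1")[:6]:
    b=np.array(d["bbox"]);c=b[:2]+b[2:]/2
    if d["p"]>.3: print(n,round(d["p"],2),b.round().tolist(),onz(n,c,.011,o),onz(n,c,.107,o))
E
```

```text
time: 22.87
position: [0.5765, -0.0221, 0.1179]
tool_rot: [1.0, -0.0, 0.0, 0.0]
ft_force: [-1.2, 0.5, 6.2]
grip_width: 0.0314
grip_force: 12.0
time: 23.28
position: [0.5721, -0.0211, 0.152]
tool_rot: [1.0, -0.001, -0.007, -0.002]
ft_force: [0.2, 0.4, 0.1]
grip_width: 0.0483
grip_force: 0.0
time: 23.7
position: [0.4453, -0.0819, 0.2327]
tool_rot: [1.0, 0.001, 0.001, 0.0]
ft_force: [-0.2, -0.3, -1.0]
grip_width: 0.0403
grip_force: 0.0
time: 24.03
position: [0.4159, -0.1858, 0.2322]
tool_rot: [1.0, -0.003, 0.001, 0.001]
ft_force: [0.4, -0.4, -0.0]
grip_width: 0.0401
grip_force: 0.0
{'time': 24.0333, 'position': [0.4159, -0.1858, 0.2322], 'q': [-0.6659, 0.3141, 1.8546, -0.0007, 0.9706, 0.9113], 'ft_force': [0.42, -0.3641, -0.0465], 'grip_width': 0.0401, 'grip_force': 0.0}
wrist 0.94 [52.0, 106.0, 30.0, 31.0] [0.5111 0.0965] [0.5034 0.0222]
wrist 0.92 [128.0, 100.0, 33.0, 37.0] [ 0.5027 -0.0211] [ 0.4972 -0.0644]
wrist 0.88 [90.0, 25.0, 33.0, 30.0] [0.6082 0.0336] [ 0.5749 -0.0241]
top 0.7 [266.0, 224.0, 14.0, 14.0] [0.508 0.024] [0.5055 0.0198]
top 0.59 [284.0, 193.0, 14.0, 15.0] [ 0.5849 -0.0218] [ 0.576  -0.0222]
top 0.55 [302.0, 226.0, 14.0, 14.0] [ 0.5018 -0.07  ] [ 0.4998 -0.0663]
top 0.54 [279.0, 114.0, 41.0, 39.0] [ 0.7609 -0.0457] [ 0.7373 -0.0441]
scene 0.67 [311.0, 205.0, 7.0, 6.0] [ 0.398  -0.0895] [0.4991 0.0188]
scene 0.67 [293.0, 166.0, 4.0, 12.0] [ 0.3013 -0.3089] [ 0.4151 -0.1718]
scene 0.51 [275.0, 209.0, 12.0, 10.0] [ 0.5002 -0.1264] [ 0.5878 -0.0133]
```

View pics/w5.png

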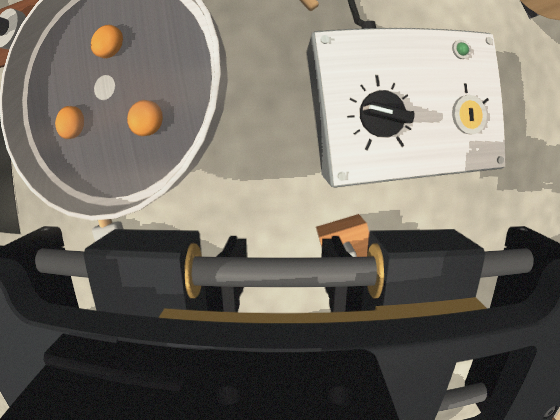

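All three blanks lie flat on the plate at (107,41), (69,122) and (144,118). The dial is at (382,113), with its pointer running from (363,109) to (391,116), and the switch is at (471,115).

```bash
python3 - <<'E'
from h import *
o=np.load("w5.npy",allow_pickle=True).item();o1=np.load("w1.npy",allow_pickle=True).item()
w=lambda p,z:onz("wrist",p,z,o)
print("skirt",w((382,113),.09),tri(ray("wrist",(382,113),o),ray("wrist",(263,128),o1),ray("top",(398.5,233))))
a,b=w((391,116),.114),w((363,109),.114);print(a,b,np.degrees(np.arctan2(b[1]-a[1],b[0]-a[0])))
print("ticks5,0,10",w((377,80),.08),w((368,145),.08),w((402,141),.08))
c=[w(p,.08) for p in((334,187),(313,33),(489,30),(504,173))];print(c,[np.degrees(np.arctan2(*(c[j]-c[i])[::-1])) for i,j in((0,1),(3,2))])
print("sw",w((471,115),.086),tri(ray("wrist",(471,115),o),ray("wrist",(363,124),o1)))
go(.4995,-.277,.15,-8)
E
```

```text
skirt [ 0.499 -0.274] (array([ 0.4995, -0.277 ,  0.0867]), [0.0019, 0.0005, 0.0023])
[ 0.4955 -0.2745] [ 0.5001 -0.2503] 79.23746277685756
ticks5,0,10 [ 0.5306 -0.2723] [ 0.4691 -0.2639] [ 0.4741 -0.2977]
[array([ 0.4294, -0.2324]), array([ 0.5733, -0.2132]), array([ 0.6015, -0.4029]), array([ 0.4473, -0.4245])] [np.float64(7.599859425704173), np.float64(7.973983450297686)]
sw [ 0.5047 -0.3713] (array([ 0.5049, -0.3709,  0.0866]), [0.0003, 0.0003])
move [83.1 96.6 81.5] roll -81.9 cur yaw -89.9 q6 0.91 t 24.3333
```

```bash
python3 -m creep '[{"translation":[20,24,0],"roll":-7,"gripper":34},{"translation":[45,50,0],"roll":-14,"gripper":34},{"translation":[65,75,0],"roll":-21,"gripper":34},{"translation":[84,97,10],"roll":-28,"gripper":34},{"translation":[84,97,20],"roll":-35,"gripper":34}]' 
python3 -m creep '[{"translation":[0,0,10],"roll":-7,"gripper":34},{"translation":[0,0,20],"roll":-14,"gripper":34},{"translation":[0,0,30],"roll":-21,"gripper":34},{"translation":[0,0,40],"roll":-28,"gripper":34},{"translation":[0,0,50],"roll":-35,"gripper":34}]' 
python3 -m creep '[{"translation":[0,0,5],"roll":-7,"gripper":34},{"translation":[0,0,10],"roll":-10.3,"gripper":34},{"translation":[0,0,10],"roll":-10.3,"gripper":34},{"translation":[0,0,10],"roll":-10.3,"gripper":34},{"translation":[0,0,10],"roll":-10.3,"gripper":34}]' 
python3 - <<'E'
from h import *
go(.50,-.2768,.1135,-9.6)
E
```

```text
time: 24.75
position: [0.5056, -0.2834, 0.2125]
tool_rot: [0.953, 0.304, 0.003, 0.004]
ft_force: [1.7, -1.0, -1.1]
grip_width: 0.034
grip_force: 0.0
time: 25.17
position: [0.5007, -0.2775, 0.1611]
tool_rot: [0.817, 0.577, 0.0, -0.0]
ft_force: [-0.6, 0.6, -0.3]
grip_width: 0.034
grip_force: 0.0
time: 25.58
position: [0.5007, -0.2784, 0.152]
tool_rot: [0.765, 0.644, 0.0, 0.0]
ft_force: [-0.7, -0.7, 0.7]
grip_width: 0.0342
grip_force: 0.0
move [ 1.5 -1.  38.5] roll -0.1 cur yaw -9.7 q6 -0.53 t 25.5833
```

```bash
python3 -m creep '[{"translation":[1,-1,10],"roll":0,"gripper":34},{"translation":[1,-1,20],"roll":0,"gripper":34},{"translation":[1,-1,30],"roll":0,"gripper":34},{"translation":[1,-1,36],"roll":0,"gripper":34},{"translation":[1,-1,38],"roll":0,"gripper":34}]' 
python3 -m creep '[{"translation":[0,0,0],"roll":0,"gripper":34},{"translation":[0,0,0],"roll":0,"gripper":20},{"translation":[0,0,0],"roll":0,"gripper":5},{"translation":[0,0,0],"roll":0,"gripper":5},{"translation":[0,0,0],"roll":0,"gripper":5}]' 20
python3 -m creep '[{"translation":[0,0,0],"roll":0,"gripper":5},{"translation":[0,0,0],"roll":0,"gripper":5}]' 
python3 - <<'E'
from h import *
go(.50,-.2768,.1135,-22.6+90)
E
```

```text
time: 26.0
position: [0.4984, -0.2773, 0.112]
tool_rot: [0.765, 0.644, -0.0, -0.002]
ft_force: [-0.2, 0.3, 0.4]
grip_width: 0.0338
grip_force: 0.0
time: 26.42
position: [0.4996, -0.2781, 0.1143]
tool_rot: [0.765, 0.645, 0.0, 0.0]
ft_force: [1.1, -0.2, -0.5]
grip_width: 0.0151
grip_force: 0.0
time: 26.58
position: [0.4986, -0.2779, 0.1142]
tool_rot: [0.764, 0.645, -0.001, -0.001]
ft_force: [-2.4, -0.4, 2.5]
grip_width: 0.0096
grip_force: 20.0
move [1.3 1.2 0.7] roll -77.1 cur yaw -9.7 q6 -0.53 t 26.5833
```

```bash
python3 -m creep '[{"translation":[0,0,0],"roll":6,"gripper":5},{"translation":[0,0,0],"roll":12,"gripper":5},{"translation":[0,0,0],"roll":18,"gripper":5},{"translation":[0,0,0],"roll":24,"gripper":5},{"translation":[0,0,0],"roll":30,"gripper":5}]' 25
python3 -m creep '[{"translation":[0,0,0],"roll":6,"gripper":5},{"translation":[0,0,0],"roll":12,"gripper":5},{"translation":[0,0,0],"roll":18,"gripper":5},{"translation":[0,0,0],"roll":24,"gripper":5},{"translation":[0,0,0],"roll":30,"gripper":5}]' 25
python3 -m creep '[{"translation":[0,0,0],"roll":6,"gripper":5},{"translation":[0,0,0],"roll":12,"gripper":5},{"translation":[0,0,0],"roll":18,"gripper":5},{"translation":[0,0,0],"roll":24,"gripper":5},{"translation":[0,0,0],"roll":30,"gripper":5}]' 25
python3 -m creep '[{"translation":[0,0,0],"roll":6,"gripper":5},{"translation":[0,0,0],"roll":12,"gripper":5},{"translation":[0,0,0],"roll":12.9,"gripper":5},{"translation":[0,0,0],"roll":12.9,"gripper":5},{"translation":[0,0,0],"roll":12.9,"gripper":5}]' 25
python3 - <<'E'
from h import *
go(.50,-.2768,.1135,-22.6+90)
E
```

```text
time: 27.0
position: [0.4979, -0.2776, 0.1142]
tool_rot: [0.906, 0.423, -0.001, -0.001]
ft_force: [-3.7, -0.8, 4.7]
grip_width: 0.01
grip_force: 25.0
time: 27.42
position: [0.4975, -0.2769, 0.1142]
tool_rot: [0.985, 0.174, -0.002, -0.001]
ft_force: [-5.0, 1.2, 5.7]
grip_width: 0.0098
grip_force: 25.0
time: 27.83
position: [0.4974, -0.2762, 0.1141]
tool_rot: [0.996, -0.087, -0.002, -0.002]
ft_force: [-4.4, 2.8, 5.9]
grip_width: 0.0096
grip_force: 25.0
time: 28.25
position: [0.4975, -0.2759, 0.1141]
tool_rot: [0.981, -0.196, -0.002, -0.002]
ft_force: [-4.9, 2.3, 6.1]
grip_width: 0.0097
grip_force: 25.0
move [ 2.7 -0.1  0.6] roll -0.0 cur yaw -112.6 q6 1.26 t 28.25
```

```bash
python3 -m creep '[{"translation":[0,0,0],"roll":0,"gripper":34},{"translation":[0,0,0],"roll":0,"gripper":34},{"translation":[0,0,0],"roll":0,"gripper":34},{"translation":[0,0,-10],"roll":0,"gripper":34},{"translation":[0,0,-40],"roll":0,"gripper":34}]' 
python3 -m creep '[{"translation":[0,0,-35],"roll":7,"gripper":34},{"translation":[-20,-10,-70],"roll":14,"gripper":34},{"translation":[-60,-15,-70],"roll":21,"gripper":34},{"translation":[-98,-25,-70],"roll":28,"gripper":34},{"translation":[-130,-33,-70],"roll":35,"gripper":34}]'
python3 - <<'E'
from h import *
go(.372,-.18,.225,0)
E
```

```text
time: 28.67
position: [0.4973, -0.2763, 0.151]
tool_rot: [0.981, -0.196, -0.004, -0.002]
ft_force: [0.3, -0.2, 0.3]
grip_width: 0.0312
grip_force: 0.0
time: 29.08
position: [0.3906, -0.1962, 0.225]
tool_rot: [0.875, -0.485, 0.001, 0.0]
ft_force: [-0.1, 0.5, 0.2]
grip_width: 0.034
grip_force: 0.0
move [-23.6   7.2  -0. ] roll 32.0 cur yaw -148.0 q6 1.86 t 29.0833
```

```bash
python3 -m creep '[{"translation":[-10,4,0],"roll":7,"gripper":34},{"translation":[-22,8,0],"roll":14,"gripper":34},{"translation":[-22,8,0],"roll":21,"gripper":34},{"translation":[-22,8,0],"roll":28,"gripper":34},{"translation":[-22,8,0],"roll":32,"gripper":34}]'
python3 -m creep '[{"translation":[0,0,0],"roll":0,"gripper":34},{"translation":[0,0,0],"roll":0,"gripper":34},{"translation":[0,0,0],"roll":0,"gripper":34}]'
python3 - <<'E'
from h import *
o=state(); im=viewer.camera("wrist"); cv2.imwrite("pics/w6raw.png",im); np.save("w6.npy",o)
cv2.imwrite("pics/w6.png",cv2.resize(im[60:235,70:400],None,fx=2.4,fy=2.4,interpolation=cv2.INTER_CUBIC))
E
```

```text
time: 29.5
position: [0.3738, -0.1833, 0.2247]
tool_rot: [0.707, -0.707, 0.001, -0.0]
ft_force: [0.0, 0.5, -0.8]
grip_width: 0.0342
grip_force: 0.0
time: 29.75
position: [0.3738, -0.1833, 0.2242]
tool_rot: [0.71, -0.704, 0.0, -0.0]
ft_force: [-0.6, -0.8, 0.4]
grip_width: 0.0339
grip_force: 0.0
{'time': 29.75, 'position': [0.3738, -0.1833, 0.2242], 'q': [-0.7259, 0.2759, 1.9509, 0.0001, 0.914, 2.4078], 'ft_force': [-0.6131, -0.7651, 0.3902], 'grip_width': 0.0339, 'grip_force': 0.0}
```

View pics/w6.png

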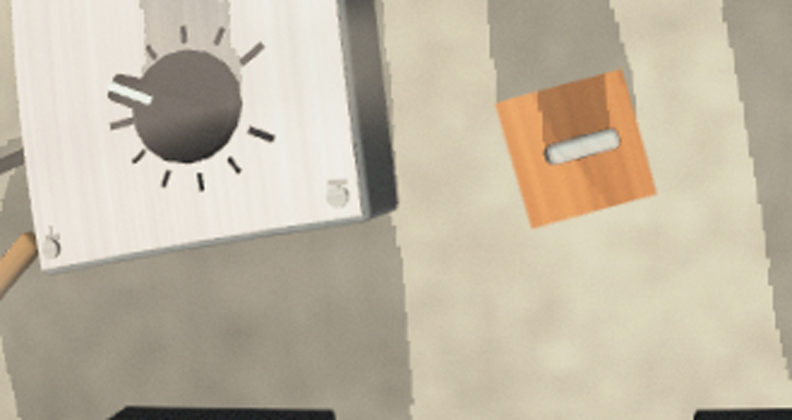

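The dial pointer covers the spot for tick 6. Ticks 7 to 10 are at (150,52), (183,34), (220,36) and (252,54), and tick 5 is at (122,125). The key bow's top runs from (547,154) to (620,138) in the crop, centred at (583,146), on a block whose corners are at (498,104), (621,71), (655,194) and (532,228).

```bash
python3 - <<'E'
from h import *
o=np.load("w6.npy",allow_pickle=True).item()
w=lambda p,z:onz("wrist",(p[0]/2.4+70,p[1]/2.4+60),z,o)
T=[w(p,.08) for p in((262,134),(234,165),(200,182),(166,180),(138,157),(122,125),(150,52),(183,34),(220,36),(252,54))]
f=cv2.fitEllipse(np.array(T,np.float32)*1000); c=np.array(f[0])/1000; print("tick centre",f)
ang=lambda d:np.degrees(np.arctan2(d[1],d[0]))
print([round(ang(t-c),1) for t in T])
a,b=w((150,99),.114),w((109,86),.114);print("pointer",ang(b-a),ang(b-np.array([.5,-.277])),a,b)
k0,k1=w((550,154),.074),w((617,140),.074);print("key",w((583,146),.074),ang(k0-k1))
B=[w(p,.04) for p in((498,104),(621,71),(655,194),(532,228))];print("block",B,np.mean(B,0),ang(B[0]-B[1]),ang(B[3]-B[2]))
print("keytri",tri(ray("wrist",(583/2.4+70,146/2.4+60),o),ray("top",(388.5,294))))
go(.3545,-.2585,.15,109)
E
```

```text
tick centre ((498.5316162109375, -275.839111328125), (59.03411102294922, 63.4698486328125), 93.12672424316406)
[np.float64(156.8), np.float64(126.3), np.float64(95.7), np.float64(66.9), np.float64(36.5), np.float64(8.4), np.float64(-51.6), np.float64(-81.8), np.float64(-113.3), np.float64(-143.0)]
pointer -20.556045219583506 -19.63259553753039 [ 0.5003 -0.2768] [ 0.5171 -0.2831]
key [ 0.3487 -0.2573] 13.011287079346392
block [array([ 0.3812, -0.2755]), array([ 0.3301, -0.2907]), array([ 0.3148, -0.2389]), array([ 0.3666, -0.2234])] [ 0.348175 -0.257125] 16.56542393588358 16.6586449284676
keytri (array([ 0.3505, -0.2579,  0.0652]), [0.0026, 0.0026])
move [75.1 19.8 74.1] roll 71.4 cur yaw -179.6 q6 2.41 t 29.8
```

```bash
python3 -m creep '[{"translation":[15,5,0],"roll":-7,"gripper":34},{"translation":[30,10,0],"roll":-14,"gripper":34},{"translation":[45,15,0],"roll":-21,"gripper":34},{"translation":[60,20,0],"roll":-28,"gripper":34},{"translation":[74,25,0],"roll":-35,"gripper":34}]'
python3 -m creep '[{"translation":[0,0,10],"roll":-7,"gripper":34},{"translation":[0,0,25],"roll":-14,"gripper":34},{"translation":[0,0,40],"roll":-21,"gripper":34},{"translation":[0,0,55],"roll":-28,"gripper":34},{"translation":[0,0,70],"roll":-35,"gripper":34}]'
python3 -m creep '[{"translation":[0,0,10],"roll":-7,"gripper":34},{"translation":[0,0,20],"roll":-14,"gripper":34},{"translation":[0,0,30],"roll":-21,"gripper":34},{"translation":[0,0,40],"roll":-28,"gripper":34},{"translation":[0,0,40],"roll":-36.2,"gripper":34}]'
python3 -m creep '[{"translation":[0,0,0],"roll":0,"gripper":34},{"translation":[0,0,0],"roll":0,"gripper":34},{"translation":[0,0,0],"roll":0,"gripper":34}]'
python3 - <<'E'
from h import *
state();go(.3485,-.2572,.062,106.6)
E
```

```text
time: 30.22
position: [0.3489, -0.2582, 0.2239]
tool_rot: [0.89, -0.456, 0.0, 0.0]
ft_force: [0.6, -0.3, -0.0]
grip_width: 0.0339
grip_force: 0.0
time: 30.63
position: [0.3492, -0.2575, 0.1533]
tool_rot: [0.986, -0.167, 0.0, 0.0]
ft_force: [1.0, -0.4, -0.4]
grip_width: 0.034
grip_force: 0.0
time: 31.05
position: [0.3486, -0.2568, 0.1124]
tool_rot: [0.99, 0.138, -0.001, -0.001]
ft_force: [-0.7, -0.1, -0.4]
grip_width: 0.034
grip_force: 0.0
time: 31.3
position: [0.3493, -0.2576, 0.114]
tool_rot: [0.991, 0.134, 0.0, 0.0]
ft_force: [0.6, -0.6, 0.1]
grip_width: 0.0342
grip_force: 0.0
{'time': 31.3, 'position': [0.3493, -0.2576, 0.114], 'q': [-0.8941, 0.5121, 2.0186, 0.0001, 0.6102, 0.4081], 'ft_force': [0.6266, -0.6075, 0.1274], 'grip_width': 0.0342, 'grip_force': 0.0}
move [-0.7 -0.6 52. ] roll -1.2 cur yaw -74.6 q6 0.41 t 31.3
```

```bash
python3 -m creep '[{"translation":[0,0,15],"roll":-1.2,"gripper":34},{"translation":[0,0,30],"roll":-1.2,"gripper":34},{"translation":[0,0,42],"roll":-1.2,"gripper":34},{"translation":[0,0,49],"roll":-1.2,"gripper":34},{"translation":[0,0,50],"roll":-1.2,"gripper":34}]'
python3 -m creep '[{"translation":[0,0,0],"roll":0,"gripper":34},{"translation":[0,0,0],"roll":0,"gripper":14},{"translation":[0,0,0],"roll":0,"gripper":14},{"translation":[0,0,0],"roll":0,"gripper":4},{"translation":[0,0,0],"roll":0,"gripper":4}]' 10
python3 -m creep '[{"translation":[0,0,0],"roll":0,"gripper":4},{"translation":[0,0,0],"roll":0,"gripper":4},{"translation":[0,0,0],"roll":0,"gripper":4}]' 10
```

```text
time: 31.72
position: [0.3488, -0.2571, 0.0631]
tool_rot: [0.989, 0.145, -0.0, -0.001]
ft_force: [0.3, -0.1, 0.3]
grip_width: 0.0341
grip_force: 0.0
time: 32.13
position: [0.3492, -0.2575, 0.0643]
tool_rot: [0.989, 0.145, 0.0, 0.0]
ft_force: [-0.7, -0.4, 0.4]
grip_width: 0.0152
grip_force: 0.0
time: 32.38
position: [0.3492, -0.2575, 0.0641]
tool_rot: [0.989, 0.145, 0.0, 0.0]
ft_force: [0.6, -0.5, 4.1]
grip_width: 0.0085
grip_force: 10.0
```

```bash
python3 -m creep '[{"translation":[0,0,0],"roll":0,"gripper":4},{"translation":[0,0,-4],"roll":0,"gripper":4},{"translation":[0,0,-12],"roll":0,"gripper":4},{"translation":[0,0,-25],"roll":0,"gripper":4},{"translation":[0,0,-50],"roll":0,"gripper":4}]' 45
python3 -m creep '[{"translation":[0,0,-30],"roll":0,"gripper":4},{"translation":[0,0,-60],"roll":0,"gripper":4},{"translation":[0,0,-75],"roll":0,"gripper":4},{"translation":[0,0,-75],"roll":0,"gripper":4},{"translation":[0,0,-75],"roll":0,"gripper":4}]' 45
python3 - <<'E'
from h import *
state();go(.42,-.382,.19,97.2)
E
```

```text
time: 32.8
position: [0.348, -0.2561, 0.1132]
tool_rot: [0.989, 0.145, -0.001, -0.002]
ft_force: [0.1, -0.4, 0.7]
grip_width: 0.0075
grip_force: 45.0
time: 33.22
position: [0.3492, -0.2574, 0.1899]
tool_rot: [0.989, 0.145, 0.001, 0.001]
ft_force: [0.3, 0.0, -0.9]
grip_width: 0.0079
grip_force: 45.0
{'time': 33.2167, 'position': [0.3492, -0.2574, 0.1899], 'q': [-0.894, 0.3587, 1.9524, -0.0, 0.828, 0.3849], 'ft_force': [0.2698, 0.0268, -0.9223], 'grip_width': 0.0079, 'grip_force': 44.9998}
move [ 32.  139.7   0.2] roll 9.5 cur yaw -73.3 q6 0.38 t 33.2167
```

```bash
python3 -m creep '[{"translation":[8,35,0],"roll":3,"gripper":4},{"translation":[16,70,0],"roll":6,"gripper":4},{"translation":[24,105,0],"roll":9.5,"gripper":4},{"translation":[32,140,0],"roll":9.5,"gripper":4},{"translation":[32,140,0],"roll":9.5,"gripper":4}]' 45
python3 -m creep '[{"translation":[0,0,0],"roll":0,"gripper":4},{"translation":[0,0,0],"roll":0,"gripper":4},{"translation":[0,0,0],"roll":0,"gripper":4}]' 45
python3 - <<'E'
from h import *
o=state(); im=viewer.camera("wrist"); np.save("w7.npy",o); cv2.imwrite("pics/w7raw.png",im)
cv2.imwrite("pics/w7.png",np.hstack([cv2.resize(im[70:270,200:360],None,fx=3,fy=3,interpolation=cv2.INTER_CUBIC),cv2.resize(im[90:290,90:196],None,fx=3,fy=3,interpolation=cv2.INTER_CUBIC)]))
E
```

```text
time: 33.63
position: [0.4233, -0.3891, 0.1877]
tool_rot: [0.998, 0.062, 0.002, 0.003]
ft_force: [0.2, -0.4, -0.2]
grip_width: 0.0081
grip_force: 45.0
time: 33.88
position: [0.4186, -0.38, 0.1874]
tool_rot: [0.998, 0.063, -0.001, -0.002]
ft_force: [0.3, 0.3, 0.2]
grip_width: 0.0077
grip_force: 45.0
{'time': 33.8833, 'position': [0.4186, -0.38, 0.1874], 'q': [-0.9347, 0.5189, 1.6349, 0.0, 0.9925, 0.5097], 'ft_force': [0.2864, 0.3259, 0.225], 'grip_width': 0.0077, 'grip_force': 44.9998}
```

View pics/w7.png

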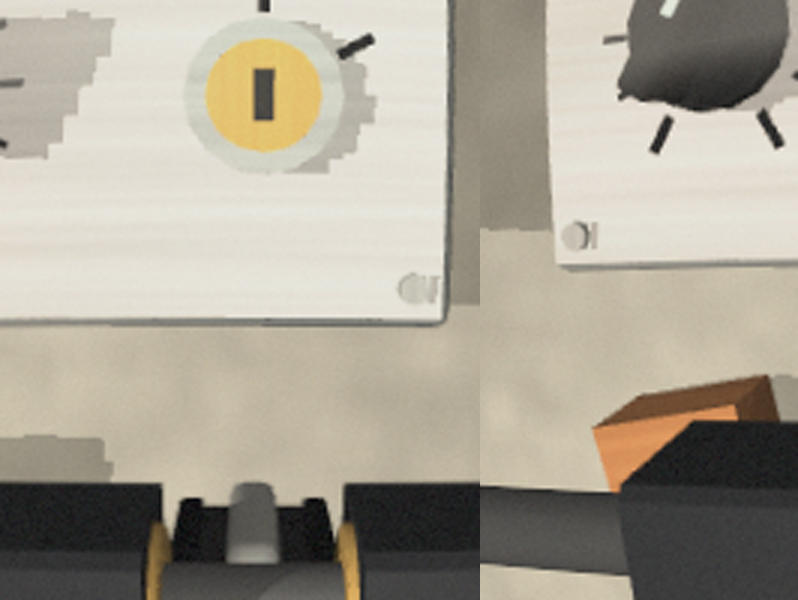

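The slot is centred at crop (264,95), which is raw (288,101.5), and it is aligned with the image vertical. The held key's far top edge is at crop (252,486), which is raw (284,232).

```bash
python3 - <<'E'
from h import *
o=np.load("w7.npy",allow_pickle=True).item(); T=R.from_quat(o["tool_rot"])
for ex in(-.003,0,.003): print(ex,proj("wrist",o["position"]+T.apply([.014+ex,0,-.0099]),o))
s=onz("wrist",(288,101.5),.086,o); print(s, onz("wrist",(287.8,93),.086,o),onz("wrist",(287.8,110.3),.086,o))
a,b=onz("wrist",(287.8,93),.086,o),onz("wrist",(287.8,110.3),.086,o);print(np.degrees(np.arctan2(*(a-b)[::-1])),np.linalg.norm(a-b))
o1=np.load("w1.npy",allow_pickle=True).item();o5=np.load("w5.npy",allow_pickle=True).item()
print(tri(ray("wrist",(288,101.5),o),ray("wrist",(363,124),o1),ray("wrist",(471,115),o5)))
go(s[0],s[1],.15,97.2)
E
```

```text
-0.003 [[284.31065093 256.64198956]]
0 [[284.31118925 250.35633754]]
0.003 [[284.31162381 243.97493368]]
[ 0.5055 -0.3714] [ 0.5119 -0.3704] [ 0.4988 -0.3721]
7.39400864259819 0.013209844813622905
(array([ 0.5051, -0.3713,  0.086 ]), [0.0003, 0.0002, 0.0004])
move [87.1  2.3 37.7] roll 0.0 cur yaw -82.8 q6 0.51 t 33.9333
```

```bash
python3 - <<'E'
from h import *
o=np.load("w7.npy",allow_pickle=True).item(); T=R.from_quat(o["tool_rot"])
for ex in(-.003,0,.003): print(ex,[proj("wrist",o["position"]+T.apply(v),o).round(1).tolist() for v in([.014+ex,0,.0241],[.006+ex,0,.0461],[.006+ex,0,.040])])
E
```

```text
-0.003 [[[284.3, 232.8]], [[284.3, 234.1]], [[284.3, 237.3]]]
0 [[[284.3, 227.6]], [[284.3, 229.4]], [[284.3, 232.5]]]
0.003 [[[284.3, 222.2]], [[284.3, 224.7]], [[284.3, 227.7]]]
```

```bash
python3 -m creep '[{"translation":[25,1,0],"roll":0,"gripper":4},{"translation":[50,2,0],"roll":0,"gripper":4},{"translation":[75,2.2,10],"roll":0,"gripper":4},{"translation":[88.4,2.2,25],"roll":0,"gripper":4},{"translation":[88.4,2.2,45],"roll":0,"gripper":4}]' 45
python3 -m creep '[{"translation":[0,0,0],"roll":0,"gripper":4},{"translation":[0,0,0],"roll":0,"gripper":4},{"translation":[0,0,0],"roll":0,"gripper":4},{"translation":[0,0,0],"roll":0,"gripper":4},{"translation":[0,0,0],"roll":0,"gripper":4}]' 45
python3 - <<'E'
from h import *
state();go(.5068,-.3711,.135,97.2)
E
```

```text
time: 34.35
position: [0.5114, -0.3727, 0.145]
tool_rot: [0.998, 0.064, 0.002, 0.002]
ft_force: [0.2, -0.5, -0.0]
grip_width: 0.0077
grip_force: 45.0
time: 34.77
position: [0.508, -0.3738, 0.1452]
tool_rot: [0.998, 0.063, 0.001, 0.001]
ft_force: [-0.1, 0.7, 0.0]
grip_width: 0.0076
grip_force: 45.0
{'time': 34.7667, 'position': [0.508, -0.3738, 0.1452], 'q': [-0.8113, 0.6499, 1.5031, 0.0, 0.9865, 0.634], 'ft_force': [-0.1041, 0.6671, 0.0204], 'grip_width': 0.0076, 'grip_force': 44.9998}
move [-0.8 -2.9 10.2] roll -0.0 cur yaw -82.8 q6 0.63 t 34.7667
```

```bash
python3 -m creep '[{"translation":[-0.8,-2.8,0],"roll":0,"gripper":4},{"translation":[-0.8,-2.8,0],"roll":0,"gripper":4},{"translation":[-0.8,-2.8,4],"roll":0,"gripper":4},{"translation":[-0.8,-2.8,7],"roll":0,"gripper":4},{"translation":[-0.8,-2.8,7],"roll":0,"gripper":4}]' 45
python3 -m creep '[{"translation":[0,0,0],"roll":0,"gripper":4},{"translation":[0,0,0],"roll":0,"gripper":4},{"translation":[0,0,0],"roll":0,"gripper":4},{"translation":[0,0,0],"roll":0,"gripper":4},{"translation":[0,0,0],"roll":0,"gripper":4}]' 45
python3 - <<'E'
from h import *
state();go(.5068,-.3711,.135,97.4)
E
```

```text
time: 35.18
position: [0.5063, -0.3702, 0.136]
tool_rot: [0.998, 0.063, -0.001, -0.001]
ft_force: [0.0, -0.2, -1.2]
grip_width: 0.0078
grip_force: 45.0
time: 35.6
position: [0.5069, -0.3706, 0.1369]
tool_rot: [0.998, 0.063, 0.0, 0.0]
ft_force: [0.5, -0.5, -1.0]
grip_width: 0.0076
grip_force: 45.0
{'time': 35.6, 'position': [0.5069, -0.3706, 0.1369], 'q': [-0.809, 0.6584, 1.5146, -0.0, 0.9684, 0.6357], 'ft_force': [0.5194, -0.471, -0.957], 'grip_width': 0.0076, 'grip_force': 44.9999}
move [-0.1  0.5  1.9] roll -0.2 cur yaw -82.8 q6 0.64 t 35.6
```

Now down in small steps, watching force.

```bash
python3 -m creep '[{"translation":[0,0.5,1],"roll":-0.2,"gripper":4},{"translation":[0,0.5,2],"roll":-0.2,"gripper":4},{"translation":[0,0.5,3],"roll":-0.2,"gripper":4},{"translation":[0,0.5,4],"roll":-0.2,"gripper":4},{"translation":[0,0.5,4],"roll":-0.2,"gripper":4}]' 45
python3 -m creep '[{"translation":[0,0,1],"roll":0,"gripper":4},{"translation":[0,0,2],"roll":0,"gripper":4},{"translation":[0,0,3],"roll":0,"gripper":4},{"translation":[0,0,3],"roll":0,"gripper":4}]' 45
```

```text
time: 36.02
position: [0.5067, -0.3709, 0.1325]
tool_rot: [0.998, 0.065, -0.0, -0.0]
ft_force: [-0.5, 0.2, -1.0]
grip_width: 0.0077
grip_force: 45.0
time: 36.35
position: [0.5067, -0.3709, 0.1296]
tool_rot: [0.998, 0.065, -0.0, -0.0]
ft_force: [-0.3, -0.4, -1.0]
grip_width: 0.0078
grip_force: 45.0
```

```bash
python3 -m creep '[{"translation":[0,0,1],"roll":0,"gripper":4},{"translation":[0,0,2],"roll":0,"gripper":4},{"translation":[0,0,3],"roll":0,"gripper":4},{"translation":[0,0,3],"roll":0,"gripper":4}]' 45
python3 -m creep '[{"translation":[0,0,1],"roll":0,"gripper":4},{"translation":[0,0,2],"roll":0,"gripper":4},{"translation":[0,0,3],"roll":0,"gripper":4},{"translation":[0,0,3],"roll":0,"gripper":4}]' 45
```

```text
time: 36.68
position: [0.5067, -0.3709, 0.1266]
tool_rot: [0.998, 0.065, -0.0, -0.0]
ft_force: [0.2, 0.5, -0.7]
grip_width: 0.0074
grip_force: 45.0
time: 37.02
position: [0.5068, -0.3709, 0.1236]
tool_rot: [0.998, 0.065, -0.0, -0.0]
ft_force: [0.4, -0.0, -1.1]
grip_width: 0.0076
grip_force: 45.0
```

```bash
python3 -m creep '[{"translation":[0,0,2],"roll":0,"gripper":4},{"translation":[0,0,4],"roll":0,"gripper":4},{"translation":[0,0,6],"roll":0,"gripper":4},{"translation":[0,0,8],"roll":0,"gripper":4},{"translation":[0,0,8],"roll":0,"gripper":4}]' 45
python3 -m creep '[{"translation":[0,0,1],"roll":0,"gripper":4},{"translation":[0,0,2],"roll":0,"gripper":4},{"translation":[0,0,3],"roll":0,"gripper":4},{"translation":[0,0,4],"roll":0,"gripper":4},{"translation":[0,0,4],"roll":0,"gripper":4}]' 45
```

```text
time: 37.43
position: [0.5068, -0.3708, 0.1153]
tool_rot: [0.998, 0.065, -0.0, -0.0]
ft_force: [-0.3, -0.1, -0.8]
grip_width: 0.0075
grip_force: 45.0
time: 37.85
position: [0.5067, -0.3711, 0.1116]
tool_rot: [0.998, 0.065, -0.0, -0.0]
ft_force: [-1.2, -0.1, -1.3]
grip_width: 0.0079
grip_force: 45.0
```

```bash
python3 -m creep '[{"translation":[0,0,0.5],"roll":0,"gripper":4},{"translation":[0,0,1],"roll":0,"gripper":4},{"translation":[0,0,1.5],"roll":0,"gripper":4},{"translation":[0,0,1.5],"roll":0,"gripper":4}]' 45
python3 -m creep '[{"translation":[0,0,0.5],"roll":0,"gripper":4},{"translation":[0,0,1],"roll":0,"gripper":4},{"translation":[0,0,1],"roll":0,"gripper":4}]' 45
python3 -m creep '[{"translation":[0,0,0.5],"roll":0,"gripper":4},{"translation":[0,0,1],"roll":0,"gripper":4},{"translation":[0,0,1],"roll":0,"gripper":4}]' 45
```

```text
time: 38.18
position: [0.5068, -0.371, 0.1103]
tool_rot: [0.998, 0.065, -0.0, -0.0]
ft_force: [-0.6, -0.3, -0.3]
grip_width: 0.008
grip_force: 45.0
time: 38.43
position: [0.5068, -0.3711, 0.1101]
tool_rot: [0.998, 0.065, 0.0, 0.0]
ft_force: [-2.9, 0.2, 5.3]
grip_width: 0.0081
grip_force: 45.0
time: 38.68
position: [0.5068, -0.3711, 0.1101]
tool_rot: [0.998, 0.065, 0.0, 0.0]
ft_force: [-4.2, 1.4, 8.8]
grip_width: 0.0077
grip_force: 45.0
```

The key is fully home: it stopped at z 0.1101 with a rising contact force. Before turning it I'll verify the dial and blanks.

```bash
python3 - <<'E'
from h import *
o=np.load("w7.npy",allow_pickle=True).item()
im=cv2.imread("pics/w7raw.png"); c=cv2.resize(im[60:150,115:220],None,fx=5,fy=5,interpolation=cv2.INTER_CUBIC)
t=viewer.camera("top"); viewer.camera("scene")
cv2.imwrite("pics/c7.png",np.hstack([c,cv2.resize(t[140:290,140:230],None,fx=3,fy=3)]))
for n in("top","scene"):
  for th,z in(("blank1",.107),("dresser",.04)):
    for d in viewer.recognise(n,th)[:5]:
      b=np.array(d["bbox"])
      if d["p"]>.3: print(n,th,round(d["p"],2),b.round().tolist(),onz(n,b[:2]+b[2:]/2,z))
E
```

```text
top blank1 0.72 [385.0, 137.0, 28.0, 29.0] [ 0.6917 -0.2788]
top blank1 0.58 [299.0, 229.0, 16.0, 11.0] [ 0.4963 -0.0601]
top blank1 0.5 [284.0, 193.0, 15.0, 13.0] [ 0.5775 -0.0255]
top blank1 0.44 [269.0, 227.0, 11.0, 10.0] [0.5013 0.016 ]
top dresser 0.8 [187.0, 158.0, 28.0, 24.0] [0.6595 0.2054]
scene blank1 0.51 [293.0, 191.0, 10.0, 8.0] [ 0.4929 -0.0595]
scene dresser 0.86 [300.0, 283.0, 26.0, 29.0] [0.6705 0.2181]
```

View pics/c7.png

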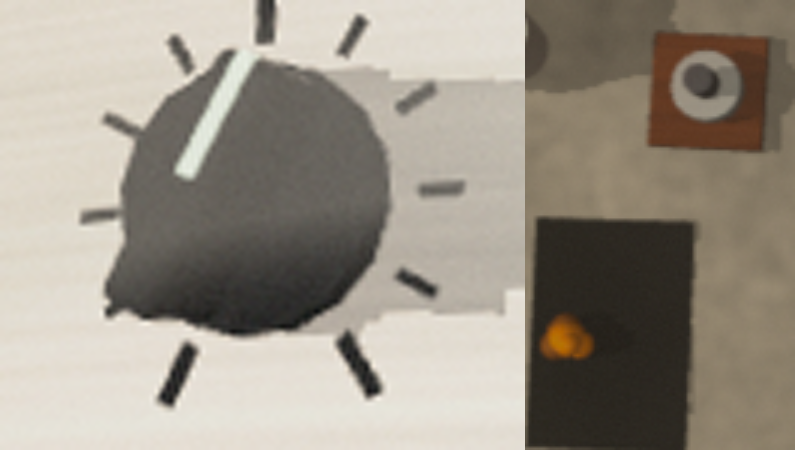

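The dial pointer is parallel to the line joining ticks 0 and 6, from crop (178,375) to (352,36), so it is at 6. The dresser is centred on the stand and only the lump remains on the mat. Now I'll turn the key.

```bash
python3 -m creep '[{"translation":[0,0.13,0],"roll":5,"gripper":4},{"translation":[0,0.26,0],"roll":10,"gripper":4},{"translation":[0,0.39,0],"roll":15,"gripper":4},{"translation":[-0.1,0.5,0],"roll":20,"gripper":4},{"translation":[-0.1,0.5,0],"roll":20,"gripper":4}]' 50
python3 -m creep '[{"translation":[0,0.13,0],"roll":5,"gripper":4},{"translation":[0,0.26,0],"roll":10,"gripper":4},{"translation":[0,0.39,0],"roll":15,"gripper":4},{"translation":[-0.1,0.5,0],"roll":20,"gripper":4},{"translation":[-0.1,0.5,0],"roll":20,"gripper":4}]' 50
python3 - <<'E'
from h import *
o=state();print(o["moment"]);go(.5,-.37,.11,97.4-60)
E
```

```text
time: 39.4
position: [0.5068, -0.3716, 0.1101]
tool_rot: [0.994, -0.111, 0.0, 0.0]
ft_force: [-4.2, 1.3, 8.9]
grip_width: 0.0074
grip_force: 50.0
time: 39.82
position: [0.5066, -0.372, 0.1101]
tool_rot: [0.959, -0.282, 0.0, 0.0]
ft_force: [-3.3, 1.0, 8.8]
grip_width: 0.0076
grip_force: 50.0
{'time': 39.8167, 'position': [0.5066, -0.372, 0.1101], 'q': [-0.8108, 0.6961, 1.5286, -0.0001, 0.9162, 1.3314], 'ft_force': [-3.2549, 0.9661, 8.8131], 'grip_width': 0.0076, 'grip_force': 50.0043}
[ 0.41431709  0.66454783 -0.02158854]
move [-6.7  1.9  0.1] roll 19.9 cur yaw -122.7 q6 1.33 t 39.8167
```

```bash
python3 -m creep '[{"translation":[0,0.13,0],"roll":5,"gripper":4},{"translation":[0,0.26,0],"roll":10,"gripper":4},{"translation":[0,0.39,0],"roll":15,"gripper":4},{"translation":[-0.1,0.5,0],"roll":19,"gripper":4},{"translation":[-0.1,0.5,0],"roll":20,"gripper":4}]' 50
python3 -m creep '[{"translation":[0,0,0],"roll":1,"gripper":4},{"translation":[0,0,0],"roll":2,"gripper":4},{"translation":[0,0,0],"roll":3,"gripper":4},{"translation":[0,0,0],"roll":3,"gripper":4}]' 50
python3 - <<'E'
from h import *
o=state();print(o["moment"]);go(.5,-.37,.11,97.4-60)
E
```

```text
time: 40.23
position: [0.5064, -0.3723, 0.11]
tool_rot: [0.896, -0.444, 0.0, 0.0]
ft_force: [-1.9, 2.0, 8.4]
grip_width: 0.0079
grip_force: 50.0
time: 40.57
position: [0.5064, -0.3723, 0.11]
tool_rot: [0.885, -0.466, 0.0, 0.0]
ft_force: [-2.7, 1.1, 8.9]
grip_width: 0.0075
grip_force: 50.0
{'time': 40.5667, 'position': [0.5064, -0.3723, 0.11], 'q': [-0.8115, 0.6961, 1.5288, 0.0002, 0.9161, 1.7295], 'ft_force': [-2.681, 1.1046, 8.8947], 'grip_width': 0.0075, 'grip_force': 50.0031}
[0.49657702 0.54807278 0.01775666]
move [-5.5  4.   0. ] roll -3.0 cur yaw -145.6 q6 1.73 t 40.5667
```

```bash
for i in 1; do python3 -m creep '[{"translation":[0,0,0],"roll":1.5,"gripper":4},{"translation":[0,0,0],"roll":3,"gripper":4},{"translation":[0,0,0],"roll":3,"gripper":4}]' 55; done
python3 - <<'E'
from h import *
o=telemetry.get_obs();print(o["moment"]);go(.5,-.37,.11,37.4)
E
python3 -m creep '[{"translation":[0,0,0],"roll":1.5,"gripper":4},{"translation":[0,0,0],"roll":3,"gripper":4},{"translation":[0,0,0],"roll":3,"gripper":4}]' 55
python3 - <<'E'
from h import *
o=telemetry.get_obs();print(o["moment"]);go(.5,-.37,.11,37.4)
E
```

```text
time: 40.82
position: [0.5063, -0.3723, 0.1101]
tool_rot: [0.872, -0.489, 0.0, 0.0]
ft_force: [-3.6, 1.6, 9.0]
grip_width: 0.0079
grip_force: 55.0
[0.50458848 0.60790357 0.06289101]
move [-5.2  4.2  0.1] roll -6.0 cur yaw -148.6 q6 1.78 t 40.8167
time: 41.07
position: [0.5062, -0.3723, 0.1101]
tool_rot: [0.859, -0.512, 0.0, 0.0]
ft_force: [-3.1, 1.5, 8.9]
grip_width: 0.0073
grip_force: 55.0
[0.45442208 0.70100467 0.06133408]
move [-5.   4.3  0.1] roll -9.0 cur yaw -151.6 q6 1.83 t 41.0667
```

```bash
python3 -m creep '[{"translation":[0,0,0],"roll":1,"gripper":4},{"translation":[0,0,0],"roll":2,"gripper":4},{"translation":[0,0,0],"roll":2,"gripper":4}]' 58
python3 - <<'E'
from h import *
o=telemetry.get_obs();print(o["moment"], o["joint_torque"].round(3))
E
python3 -m creep '[{"translation":[0,0,0],"roll":1,"gripper":4},{"translation":[0,0,0],"roll":2,"gripper":4},{"translation":[0,0,0],"roll":2,"gripper":4}]' 58
python3 - <<'E'
from h import *
o=telemetry.get_obs();print(o["moment"], o["joint_torque"].round(3))
E
```

```text
time: 41.32
position: [0.5061, -0.3723, 0.1101]
tool_rot: [0.85, -0.526, 0.0, 0.0]
ft_force: [-3.9, 3.0, 9.2]
grip_width: 0.0076
grip_force: 58.0
[0.44691534 0.63843952 0.26496523] [  0.2   -41.805 -13.512   0.468  -1.23    0.301]
time: 41.57
position: [0.5061, -0.3723, 0.1101]
tool_rot: [0.841, -0.541, -0.0, 0.0]
ft_force: [-2.1, 2.2, 10.3]
grip_width: 0.0077
grip_force: 58.0
[0.48434308 0.6819585  0.30318131] [  0.098 -41.788 -13.527   0.534  -1.238   0.408]
```

```bash
python3 -m creep '[{"translation":[0,0,0],"roll":-2,"gripper":4},{"translation":[0,0,-0.5],"roll":-4,"gripper":4},{"translation":[0,0,-1],"roll":-4,"gripper":4},{"translation":[0,0,-1],"roll":-4,"gripper":4}]' 20
python3 -m creep '[{"translation":[0,0,0],"roll":0,"gripper":30},{"translation":[0,0,0],"roll":0,"gripper":30},{"translation":[0,0,0],"roll":0,"gripper":30},{"translation":[0,0,0],"roll":0,"gripper":30},{"translation":[0,0,-10],"roll":0,"gripper":30}]' 20
python3 -m creep '[{"translation":[0,0,-30],"roll":0,"gripper":30},{"translation":[0,0,-60],"roll":0,"gripper":30},{"translation":[-30,0,-80],"roll":0,"gripper":30},{"translation":[-65,0,-80],"roll":0,"gripper":30},{"translation":[-65,0,-80],"roll":0,"gripper":30}]' 20
python3 -m creep '[{"translation":[0,0,0],"roll":0,"gripper":30},{"translation":[0,0,0],"roll":0,"gripper":30},{"translation":[0,0,0],"roll":0,"gripper":30}]' 20
python3 - <<'E'
from h import *
o=state(); im=viewer.camera("wrist"); np.save("w8.npy",o)
cv2.imwrite("pics/w8.png",cv2.resize(im[60:260,160:420],None,fx=3,fy=3,interpolation=cv2.INTER_CUBIC))
sw=np.array([.5053,-.3713]);print("slot",np.append(sw,.086), ((proj("wrist",np.append(sw,.12),o)-[160,60])*3))
E
```

```text
time: 41.9
position: [0.5062, -0.3724, 0.1101]
tool_rot: [0.859, -0.512, 0.0, 0.0]
ft_force: [-3.2, 0.6, 6.0]
grip_width: 0.0079
grip_force: 20.0
time: 42.32
position: [0.5053, -0.3712, 0.1174]
tool_rot: [0.859, -0.512, -0.002, -0.001]
ft_force: [0.3, 0.4, -0.5]
grip_width: 0.0282
grip_force: 0.0
time: 42.73
position: [0.4713, -0.3086, 0.2003]
tool_rot: [0.859, -0.511, -0.004, -0.002]
ft_force: [-1.5, 0.8, -0.9]
grip_width: 0.03
grip_force: 0.0
time: 42.98
position: [0.4762, -0.3164, 0.1996]
tool_rot: [0.859, -0.512, 0.001, 0.0]
ft_force: [0.3, -0.8, -0.6]
grip_width: 0.0301
grip_force: 0.0
{'time': 42.9833, 'position': [0.4762, -0.3164, 0.1996], 'q': [-0.7818, 0.5077, 1.6127, -0.0001, 1.0191, 1.8641], 'ft_force': [0.2807, -0.7547, -0.5946], 'grip_width': 0.0301, 'grip_force': 0.0}
slot [ 0.5053 -0.3713  0.086 ] [[375.83675565 225.27086539]]
```

View pics/w8.png

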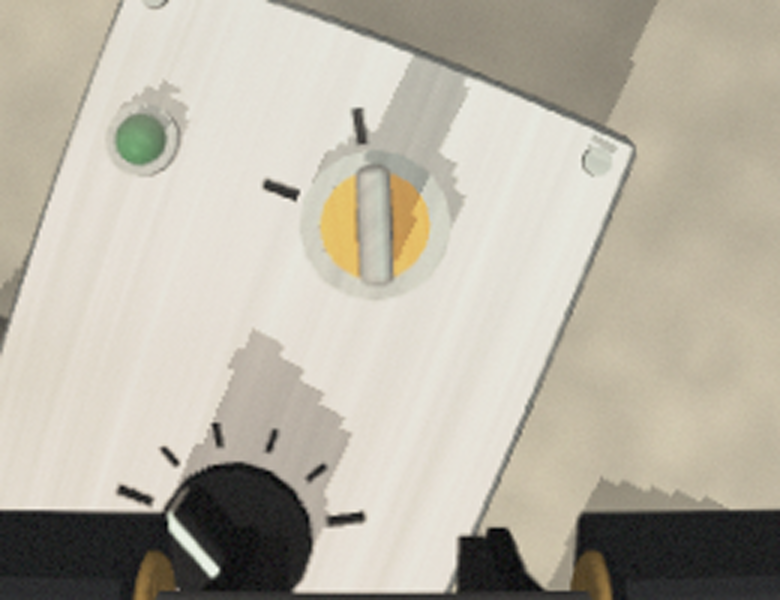

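The key sits in the switch at (376,225), its bow a few degrees past the run tick at (360,125), which is the slot's play at the stop. I'll do one last blank check and then hand in.

```bash
python3 - <<'E'
from h import *
t=viewer.camera("top"); s=viewer.camera("scene")
for th in("blank1","key","lump"):
  for n in("top","scene"):
    for d in viewer.recognise(n,th)[:5]:
      b=np.array(d["bbox"])
      if d["p"]>.3: print(n,th,round(d["p"],2),b.round().tolist(),onz(n,b[:2]+b[2:]/2,.107))
up=lambda im,x,y,w,h,k:cv2.resize(im[y:y+h,x:x+w],None,fx=k,fy=k,interpolation=cv2.INTER_CUBIC)
cv2.imwrite("pics/f.png",np.hstack([up(t,130,140,220,180,2.2),up(s,230,150,100,132,3)]))
E
```

```text
top blank1 0.57 [286.0, 193.0, 14.0, 12.0] [ 0.5789 -0.0274]
top blank1 0.43 [264.0, 224.0, 16.0, 13.0] [0.5053 0.0207]
top blank1 0.43 [301.0, 227.0, 16.0, 10.0] [ 0.5011 -0.0669]
scene blank1 0.64 [279.0, 209.0, 10.0, 9.0] [ 0.5804 -0.0097]
scene blank1 0.6 [289.0, 191.0, 13.0, 6.0] [ 0.4929 -0.0713]
scene key 0.53 [231.0, 156.0, 6.0, 7.0] [ 0.5226 -0.345 ]
top lump 0.55 [148.0, 242.0, 15.0, 18.0] [0.456  0.2977]
scene lump 0.46 [352.0, 256.0, 99.0, 73.0] [0.5597 0.3645]
scene lump 0.42 [340.0, 326.0, 34.0, 52.0] [0.7429 0.4166]
```

View pics/f.png

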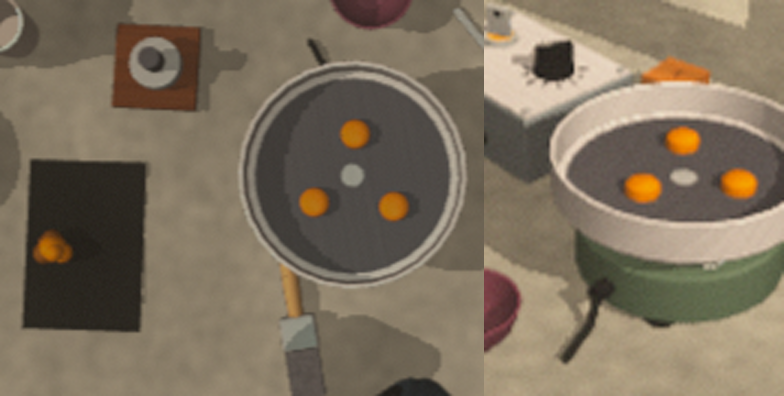

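The three blanks lie flat in the pan at (355,134), (314,202) and (394,207). The dresser is on its stand at (155,62), and the lump is alone on the mat at (52,247).

```bash
python3 -c "from rig import hand_in; print(hand_in())"
```

```text
the job is handed in; nothing more can be done
None
```

I've handed the job in: the dresser is on its stand, all three blanks lie flat on the lap plate, the dial is at 6, and the key is fully home and turned clockwise to the run stop.

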